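# Stand up the tipped parts cup and hang it on the cleaning basket

### The job

The small steel parts cup has tipped over on the worktop. Stand it upright on the bare worktop and let go of it, then pick it up again and hang it by its hook over the rim of the white basket, near the middle of one of the two ends without wire handles, with the cup inside and hanging clear of the basket's floor. Leave the basket and everything else where they are.

Things in the scene. Friction and masses are not known exactly. Their poses are not given: they have to be found in the camera images.
- cup_center (a point): Perforated steel parts cup, 0.14 kg: open box 60 mm wide (y), 46 high, 2.5 mm sheet. Point: half-way up, 23 mm over its underside. z points out of the mouth, x to the front wall. Flat back at x = -17 mm; foot from x = -17 to +17; front leans out 30 degrees, mouth to x = +43.5. Starts lying on its front, right of the basket, mouth away from the robot, hook up (top 82 mm high).
- cup_hook (a point): Middle of the underside of the cup's hook bridge: at x = -29, z = +33 mm from cup_center, same axes. The hook is a 36 mm wide, 2.5 mm strip that rises from the back wall and folds back over: bridge top at z = +35.5, lip at x = -43.5 to -41 hanging 20 mm down, slot 24 mm wide. Lip and back strip can be pinched together from above (29 mm), one finger in the mouth.
- basket: White perforated basket, 229 x 180 mm, loose, about 0.6 kg. Origin under its centre, z up. Its ends (-x faces the robot, +x away) have no handles: rolled rim from x = 103 to 114.5 mm, straight 60 mm either side of the middle, 69 mm above the origin; the wall below leans in 8 mm towards the floor, so a hung cup leans a little. Inner floor 7.5 mm up. Sides at y = +80 and -80 mm have wire handles.
- basket_near_rim (a point): Top of the rolled rim, mid-thickness, at the middle of the end that faces the robot (x = -109 mm in the basket's axes); axes as the basket's.
- basket_far_rim (a point): Top of the rolled rim, mid-thickness, at the middle of the far end (x = +109 mm); axes as the basket's.
- violet_shield: Violet curved shield lying on the basket's floor near its middle, 42 x 79 x 25 mm; origin under its centre. To be left.
- nail_brush: White nail brush, 36 x 98 x 32 mm, lying on the worktop behind the cup; origin under its centre, long axis y. To be left.
- oil_dropper: Brown dropper bottle, 33 mm across, 102 mm high, at the back right; origin under its centre. To be left.
- denture_box: White rounded box with a teal seam, 91 x 91 x 94 mm, left of the basket; origin under its centre. To be left.
- pad_stack: Stack of white folded pads, 98 x 91 x 38 mm, at the back left; origin under its centre. To be left.

How it is judged:
By the outcome, as a careful person would: the job done as asked, in the order asked, and still so for the second after the job is handed in, with the robot touching nothing.
It also fails if it takes over 46 s, if anything falls off the work surface, if the arm or the gripper's body presses on something with over 40 N, if the wrist force passes 120 N, or if a joint passes its speed limit or range.

### The arm

A 6-joint arm with a two-finger parallel gripper is mounted at the origin on a cart in front of the work surface, level with it; the furniture and walls round the work are solid. World frame = base frame: x ahead of the robot, y to its left, z up, the work surface at z = 0. Lengths are in m, angles in rad, forces in N, time in s.
With the tool pointing down it reaches from about 0.3 to 0.775 m from the base axis. Payload 14.6 kg.
Tool frame: the origin (TCP) lies at the very end of the fingers, on their centre line; the grasp point (between the pads) lies 19 mm behind it; z points along the fingers, x is the direction in which the jaws open and shut, and the axes are right-handed (so a half turn about z gives the same grasp; the last joint's range is limited). The gripper opens to 85 mm and grips with 20 to 120 N. Pads are 22 mm wide; open, the fingers measure 114 mm over their backs; the gripper's body (76 mm by 85 mm) begins 54 mm behind the grasp point. The pads swing forward as they close: fully open they stand 13 mm farther back than shut.
Start: joints at [1.181, 0.3, 1.521, -0, 1.321, -0.067], TCP at [0.174, 0.522, 0.231] pointing down, gripper open.
Joint ranges: [-3.03, 3.03], [-0.79, 2.21], [0.23, 2.52], [-1.04, 4.18], [0, 3.07], [-2.55, 2.55]. Speed limits (rad/s): [2.22, 2.22, 2.57, 3.14, 3.14, 3.14].

### API

Orientations are given as [roll, pitch, yaw] about the fixed x, y, z axes, in that order (R = Rz(yaw) Ry(pitch) Rx(roll)).
In Python, from bench import r gives the robot as it stands. The module is installed in compiled form; this text tells all that it offers.
- The arm moves only by the shell command python3 -m pendant 'ROWS'. ROWS is JSON, a list of rows, each an object of numbers: "x", "y", "z": the shift along the tool's x, y, z in mm; "roll": the turn about the tool's z in degrees; "fingers": the opening in per cent of the stroke, from 0 (shut) to 100 (fully open). In form: [{"x": .., "y": .., "z": .., "roll": .., "fingers": ..}, ...]. A call has 1 to 12 rows; each row is the pose to reach, as a shift and turn from the pose commanded when the call began, along the tool's axes at that moment; what a row does not reach only later rows make up. A row lasts 1/12 s, in which the tool goes at most 41.7 mm and 7.16 degrees, less where a joint would pass 70% of its speed; a pose out of reach is approached as far as the arm can. A call with a gripper value outside its range is refused whole. The fingers move at their own pace and stop on an object; the grip force is fixed at half the most. Time passes only in rows, so rows that repeat a pose let the fingers close. It gives the time, the measured TCP pose, the force and the opening at its end, in the units of the state.
- r.read_state(): the state, without advancing time (a new reading comes with each control period).
- r.snapshot(name): name is "scene" or "top" or "wrist"; returns the picture (384x512x3 uint8, red, green, blue); there is no depth.
- r.get_calibration(name): a dict with "fx", "fy", "cx", "cy" (pixels), "dist_coeffs" ([k1, k2, p1, p2, k3] as OpenCV has them; the pictures are not rectified), "cam_to_world" (4x4, takes a point from camera to world coordinates); the wrist camera has in their place "T_tool_cam" (4x4, takes a point from camera to tool coordinates, whose origin is the TCP and whose axes are the tool frame's). Camera axes: x right, y down, z forward; pixel columns grow to the right and rows downward; lengths in m; the calibration is good to about 2 mm. A picture is of the moment at which its call begins: read the wrist's pose just before it. get_calibration takes no time and is no camera call.
- r.close_job(): hands the job in, once; it reports no verdict.
The state is a dict: "time": time; "joint_pos": joint angles; "qd": joint speeds; "joint_torque": joint torques, N m; "tool_pos": TCP position; "tool_rot": TCP orientation; "ft_force": force on the tool from outside, world axes, zero at the start; "torque": the same for the moment, N m; "width": finger opening in m.
Only numpy, scipy, OpenCV 4.12 (cv2) and the standard library are available. Lean on these libraries where they do the work, as an engineer would, in place of code of your own. Each camera call takes 0.05 s, during which the arm holds its last target.

## Working session

There is one attempt and no reset: what is moved stays moved. The work goes in short steps, Python scripts to look and compute and a shell command to move; the robot and the scene stay as the last step left them, time stands still between calls to the robot, and variables do not carry over. Pictures are saved under pics/ and viewed, and the job is handed in when it is done.

```bash
mkdir -p pics; ls
cat > h.py <<'E'
import numpy as np, cv2
from bench import r
from scipy.spatial.transform import Rotation as R
def save(name,fn):
    im=r.snapshot(name); cv2.imwrite('pics/'+fn+'.png',im[:,:,::-1]); return im
def crop(fn,x0,y0,x1,y1,s,out):
    im=cv2.imread('pics/'+fn+'.png')[y0:y1,x0:x1]
    cv2.imwrite('pics/'+out+'.png',cv2.resize(im,None,fx=s,fy=s,interpolation=cv2.INTER_CUBIC))
def cal(name,st=None):
    c=r.get_calibration(name)
    K=np.array([[c['fx'],0,c['cx']],[0,c['fy'],c['cy']],[0,0,1]]);d=np.array(c['dist_coeffs'])
    if name=='wrist':
        T=np.eye(4);T[:3,:3]=R.from_euler('xyz',st[1]).as_matrix();T[:3,3]=st[0]
        M=T@np.array(c['T_tool_cam'])
    else: M=np.array(c['cam_to_world'])
    return K,d,M
def ray(C,uv):
    K,d,M=C
    p=cv2.undistortPoints(np.array([[uv]],float),K,d)[0,0]
    v=M[:3,:3]@np.array([p[0],p[1],1]);return M[:3,3],v/np.linalg.norm(v)
def atz(C,uv,z):
    o,v=ray(C,uv);return o+v*(z-o[2])/v[2]
def tri(*cu):
    A=np.zeros((3,3));b=np.zeros(3)
    for C,uv in cu:
        o,v=ray(C,uv);P=np.eye(3)-np.outer(v,v);A+=P;b+=P@o
    x=np.linalg.solve(A,b)
    res=[np.linalg.norm((np.eye(3)-np.outer(ray(C,uv)[1],ray(C,uv)[1]))@(x-ray(C,uv)[0])) for C,uv in cu]
    return x,res
def proj(C,p):
    K,d,M=C;Mi=np.linalg.inv(M)
    return cv2.projectPoints(np.array(p,float).reshape(-1,1,3),cv2.Rodrigues(Mi[:3,:3])[0],Mi[:3,3],K,d)[0][:,0]
E
python3 - <<'E'
from h import *
s=r.read_state();print(s)
for n in('scene','top','wrist'):
    save(n,n+'0'); 
for n in('scene','top'):print(n,np.round(cal(n)[2],3).tolist(),cal(n)[0].tolist())
print(np.round(r.get_calibration('wrist')['T_tool_cam'],3))
E
```

```text
pics
{'time': 0.0, 'joint_pos': array([ 1.18140724e+00,  3.00504095e-01,  1.52156848e+00,  1.95048146e-05,
        1.32072806e+00, -6.65994448e-02]), 'qd': array([ 0.00055218, -0.00170751, -0.00118763,  0.00287869,  0.00058831,
       -0.00071087]), 'joint_torque': array([ 1.90965446e-03, -5.43504453e+01, -3.61794376e+01,  2.56134638e-05,
        4.05861530e-03, -4.68003066e-05]), 'tool_pos': array([0.17437621, 0.52137798, 0.23070855]), 'tool_rot': array([-3.14149341e+00,  1.20404855e-03,  1.24800191e+00]), 'ft_force': array([-0.40145852,  0.08743473,  1.05115683]), 'torque': array([ 0.0088064 , -0.06960712, -0.05785109]), 'width': 0.08565873777851327}
scene [[0.741, -0.334, 0.583, 0.032], [-0.672, -0.367, 0.644, -0.493], [-0.001, -0.868, -0.496, 0.559], [0.0, 0.0, 0.0, 1.0]] [[458.4127950425827, 0.0, 253.96843573195403], [0.0, 458.4127950425827, 194.52508293987262], [0.0, 0.0, 1.0]]
top [[-0.023, -0.994, 0.108, 0.495], [-1.0, 0.024, 0.007, 0.13], [-0.009, -0.107, -0.994, 0.982], [0.0, 0.0, 0.0, 1.0]] [[384.2487582452568, 0.0, 257.5491050620411], [0.0, 384.2487582452568, 193.5839019277733], [0.0, 0.0, 1.0]]
[[ 1.     0.    -0.     0.001]
 [-0.     0.964  0.266 -0.068]
 [ 0.    -0.266  0.964 -0.144]
 [ 0.     0.     0.     1.   ]]
```

View pics/scene0.png

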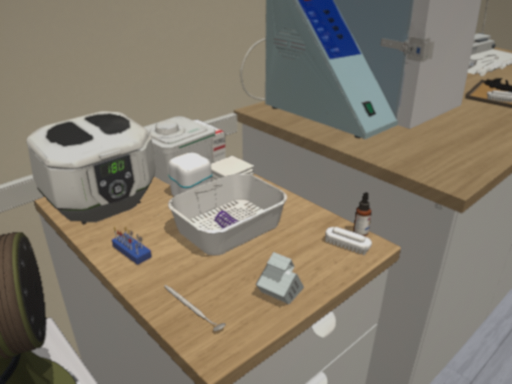

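View pics/top0.png

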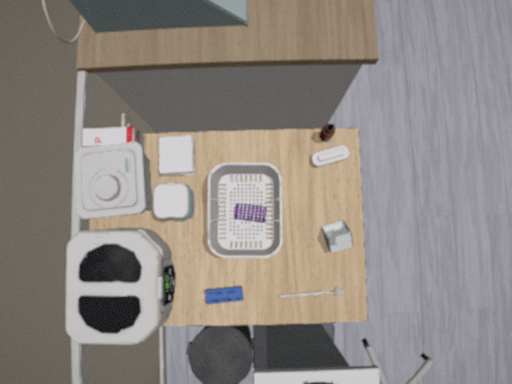

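View pics/wrist0.png

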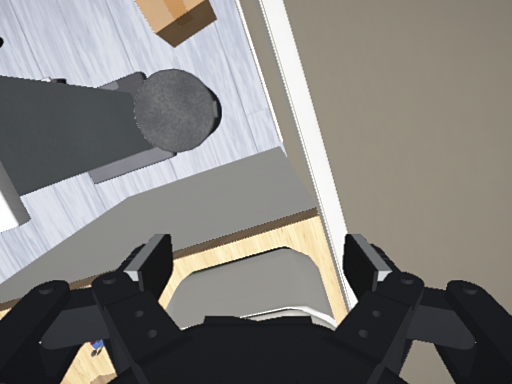

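Run:
```python
from h import *
crop('scene0',235,235,325,310,8,'scene0c')
crop('top0',305,205,370,260,10,'top0c')
crop('top0',200,155,290,265,5,'top0b')
crop('scene0',160,170,300,255,5,'scene0b')
```

```text
(no output)
```

View pics/scene0c.png

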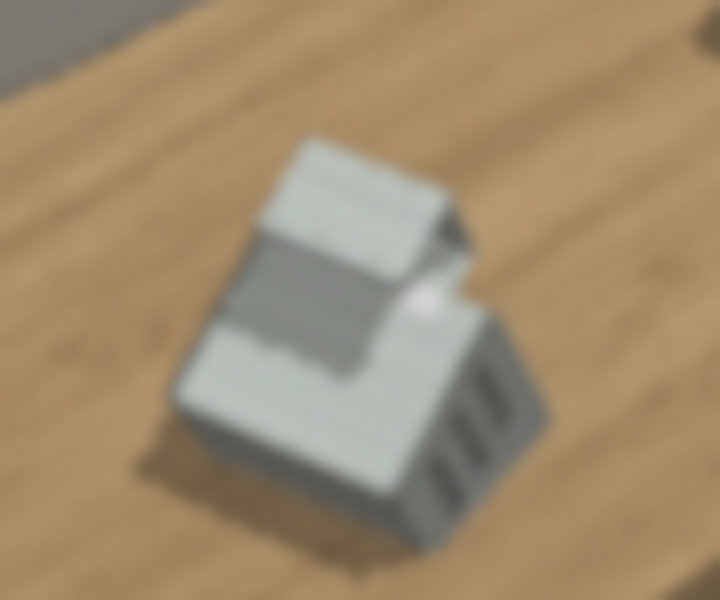

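View pics/top0c.png

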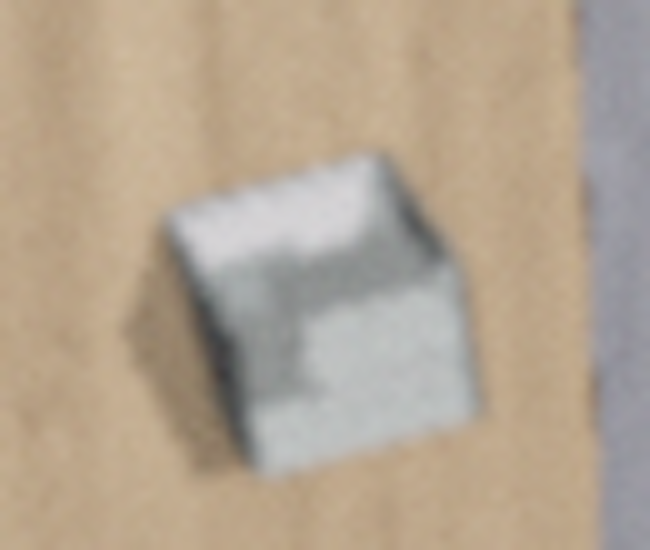

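View pics/top0b.png

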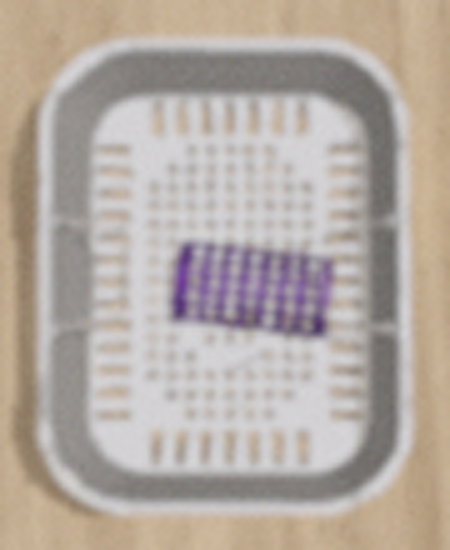

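View pics/scene0b.png

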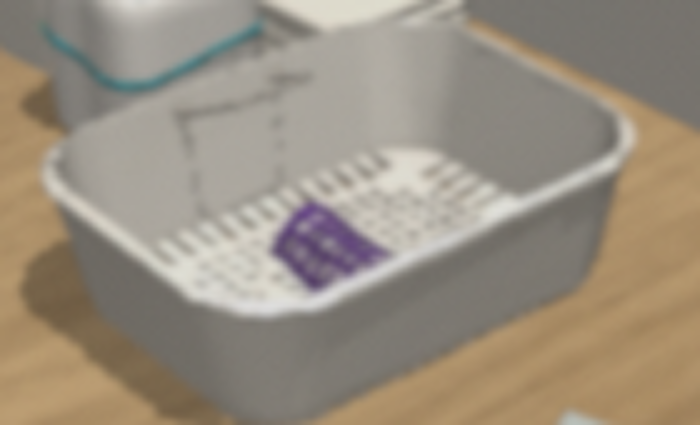

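Run:
```python
from h import *
T=cal('top');S=cal('scene')
print('cup',atz(T,(338,237),.05),atz(S,(281,279),.05))
# top crop b: scale5 offset 200,155 ; near rim outer edge mid, etc
for n,uv in dict(near=(225,508),far=(225,45),left=(45,275),right=(405,275)).items():
    print(n,atz(T,(200+uv[0]/5,155+uv[1]/5),.069))
for n,uv in dict(c1=(170,215),c2=(380,155),c3=(480,410),c4=(260,470)).items():
    print(n,atz(T,(305+uv[0]/10,205+uv[1]/10),.03))
```

```text
cup [ 0.48539986 -0.05590974  0.05      ] [ 0.46957821 -0.0774418   0.05      ]
near [0.44517314 0.16922569 0.069     ]
far [0.66630573 0.16475023 0.069     ]
left [0.55720588 0.25293716 0.069     ]
right [0.55312409 0.08128307 0.069     ]
c1 [ 0.51216657 -0.02114359  0.03      ]
c2 [ 0.52560354 -0.07411301  0.03      ]
c3 [ 0.46196935 -0.0963522   0.03      ]
c4 [ 0.44887863 -0.04106507  0.03      ]
```

```bash
python3 -m pendant '[{"x":-40,"y":41,"roll":5},{"x":-80,"y":82,"roll":10},{"x":-120,"y":123,"roll":15},{"x":-160,"y":164,"roll":21},{"x":-200,"y":205,"roll":27},{"x":-240,"y":246,"roll":33},{"x":-280,"y":287,"roll":39},{"x":-320,"y":328,"roll":45},{"x":-360,"y":370,"roll":50},{"x":-400,"y":410,"roll":54},{"x":-440,"y":450,"roll":57.5},{"x":-476,"y":489,"roll":57.5}]'
```

```text
validation failed for argument at $[0]...
```

```bash
python3 -m pendant '[{"x":-40,"y":41,"z":0,"roll":5,"fingers":100},{"x":-80,"y":82,"z":0,"roll":10,"fingers":100},{"x":-120,"y":123,"z":0,"roll":15,"fingers":100},{"x":-160,"y":164,"z":0,"roll":21,"fingers":100},{"x":-200,"y":205,"z":0,"roll":27,"fingers":100},{"x":-240,"y":246,"z":0,"roll":33,"fingers":100},{"x":-280,"y":287,"z":0,"roll":39,"fingers":100},{"x":-320,"y":328,"z":0,"roll":45,"fingers":100},{"x":-360,"y":370,"z":0,"roll":50,"fingers":100},{"x":-400,"y":410,"z":0,"roll":54,"fingers":100},{"x":-440,"y":450,"z":0,"roll":57.5,"fingers":100},{"x":-476,"y":489,"z":0,"roll":57.5,"fingers":100}]'
```

```text
time: 1.15
tool_pos: [0.4036, 0.0749, 0.2314]
tool_rot: [3.142, -0.0, 0.24]
ft_force: [0.6, 1.3, 0.2]
width: 0.085
```

```bash
python3 -m pendant '[{"x":10,"y":40,"z":0,"roll":0,"fingers":100},{"x":20,"y":80,"z":0,"roll":0,"fingers":100},{"x":30,"y":120,"z":0,"roll":0,"fingers":100},{"x":40,"y":150,"z":0,"roll":0,"fingers":100},{"x":43,"y":170,"z":0,"roll":0,"fingers":100},{"x":43,"y":170,"z":0,"roll":0,"fingers":100},{"x":43,"y":170,"z":0,"roll":0,"fingers":100}]'
python3 - <<'E'
from h import *
s=r.read_state();print(s['time'],s['tool_pos'].tolist(),s['tool_rot'].tolist())
save('wrist','w1')
E
```

```text
time: 1.73
tool_pos: [0.486, -0.0782, 0.2307]
tool_rot: [-3.141, 0.001, 0.243]
ft_force: [-0.1, 0.3, 0.4]
width: 0.0857
1.7333 [0.48599078726757705, -0.07823066959165266, 0.23073139202554183] [-3.1410425585344495, 0.001008327646160767, 0.24278536945727103]
```

View pics/w1.png

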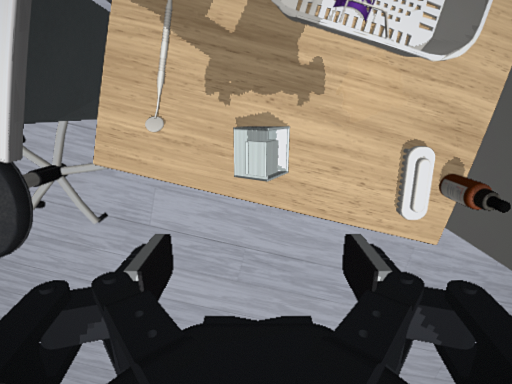

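Run:
```python
from h import *
crop('w1',222,112,302,192,9,'w1c')
```

```text
(no output)
```

View pics/w1c.png

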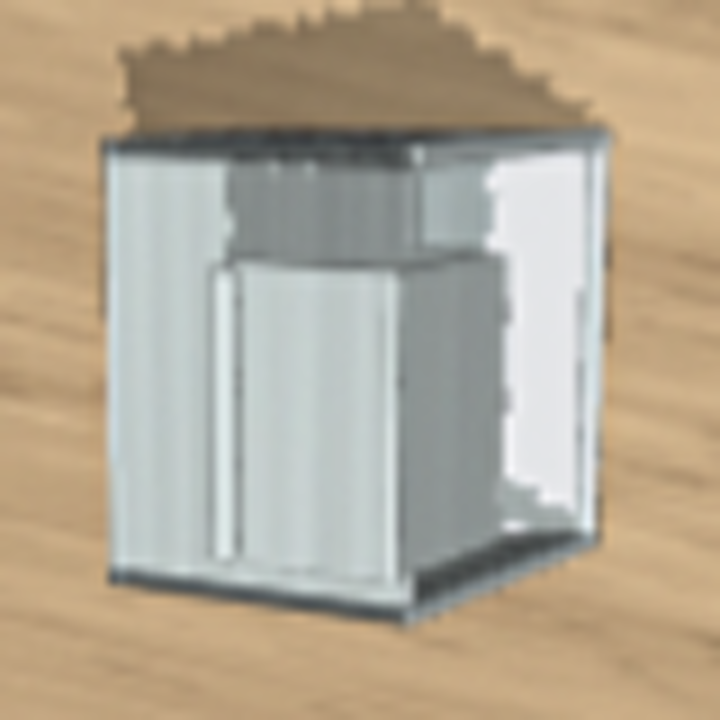

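```bash
cat > fit.py <<'E'
from h import *
from scipy.optimize import least_squares
def cupT(p): # x,y,z of pivot, yaw, tilt (60 lying)
    return R.from_euler('z',p[3])*R.from_euler('y',p[4])
def world(p,c):
    c=(np.array(c,float)-[17,0,-23])/1000
    return cupT(p).apply(c)+p[:3]
E
cat > w1.py <<'E'
from fit import *
C=cal('wrist',([0.48599,-0.07823,0.23073],[-3.14104,.001,.2428]))
P=[((-17,30,-23),(105,148)),((-17,-30,-23),(112,580)),((-43.5,18,35.5),(398,268)),((-43.5,-18,35.5),(400,585)),((-14.5,18,35.5),(500,258)),((43.5,30,23),(607,132)),((43.5,-30,23),(600,545)),((-17,-30,23),(405,620)),((-17,30,23),(415,150))]
c=np.array([a for a,b in P]);uv=np.array([b for a,b in P])/9+[222,112]-.44
def f(p): return (proj(C,world(p,c))-uv).ravel()
s=least_squares(f,[.46,-.06,0,.24,np.pi/3])
print(s.x,np.degrees(s.x[3:]));print(np.round(s.fun.reshape(-1,2),2))
s2=least_squares(lambda q:f([q[0],q[1],0,q[2],np.pi/3]),[.46,-.06,.24]);print(s2.x);print(np.round(s2.fun.reshape(-1,2),2))
p=[s2.x[0],s2.x[1],0,s2.x[2],np.pi/3]
for n in('top','scene'):
    D=cal(n);print(n,np.round(proj(D,world(p,c)),1).tolist())
E
python3 w1.py
```

```text
[ 0.46973669 -0.06269701 -0.00451102  0.24240527  1.04995741] [13.88879916 60.1581284 ]
[[-0.01 -0.55]
 [ 0.21  0.39]
 [-0.03  0.77]
 [-0.52 -0.35]
 [ 0.94 -0.47]
 [ 0.09 -0.  ]
 [-0.39 -0.54]
 [ 0.18  0.27]
 [-0.47  0.36]]
[ 0.46959607 -0.06209312  0.24243107]
[[-0.39 -0.87]
 [-0.14  0.69]
 [-0.12  0.63]
 [-0.61  0.04]
 [ 1.11 -0.63]
 [ 0.49 -0.31]
 [-0.01 -0.28]
 [ 0.19  0.68]
 [-0.45  0.04]]
top [[329.4, 253.3], [352.6, 246.7], [333.8, 237.4], [348.5, 233.3], [330.2, 231.5], [319.8, 226.1], [342.2, 219.8], [350.2, 231.0], [326.5, 237.7]]
scene [[254.7, 282.9], [284.2, 295.9], [272.4, 250.5], [290.5, 257.5], [276.5, 257.7], [275.3, 274.5], [303.3, 286.2], [296.5, 272.7], [267.1, 260.7]]
```

```bash
python3 -m pendant '[{"x":0,"y":-10,"z":30,"roll":0,"fingers":70},{"x":0,"y":-20,"z":65,"roll":0,"fingers":70},{"x":0,"y":-20,"z":95,"roll":0,"fingers":70},{"x":0,"y":-20,"z":115,"roll":0,"fingers":70},{"x":0,"y":-20,"z":115,"roll":0,"fingers":70},{"x":0,"y":-20,"z":115,"roll":0,"fingers":70}]'
python3 - <<'E'
from h import *
s=r.read_state();print(s['time'],s['tool_pos'].tolist(),s['tool_rot'].tolist(),s['width'])
save('wrist','w2')
E
```

```text
time: 2.28
tool_pos: [0.481, -0.0574, 0.1165]
tool_rot: [-3.141, 0.001, 0.246]
ft_force: [0.3, -0.4, 0.9]
width: 0.06
2.2833 [0.4809531181679117, -0.057354927804790505, 0.11651582055059988] [-3.1410616577813837, 0.0009746411015794099, 0.24555564630319893] 0.06002082785295439
```

View pics/w2.png

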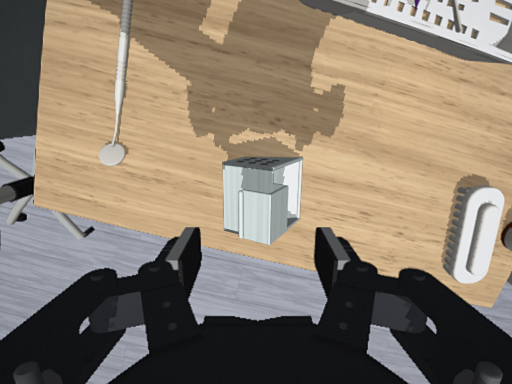

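```bash
python3 -m pendant '[{"x":1,"y":2,"z":25,"roll":0,"fingers":70},{"x":1,"y":2,"z":50,"roll":0,"fingers":70},{"x":1,"y":2,"z":68,"roll":0,"fingers":70},{"x":1,"y":2,"z":80,"roll":0,"fingers":70},{"x":1,"y":2,"z":80,"roll":0,"fingers":70},{"x":1,"y":2,"z":80,"roll":0,"fingers":70}]'
python3 - <<'E'
from h import *
save('wrist','w3');save('scene','s3');crop('s3',205,200,345,310,5,'s3c')
E
```

```text
time: 2.83
tool_pos: [0.4834, -0.0599, 0.0377]
tool_rot: [3.141, -0.001, 0.245]
ft_force: [0.3, 1.8, 0.9]
width: 0.0598
```

View pics/w3.png

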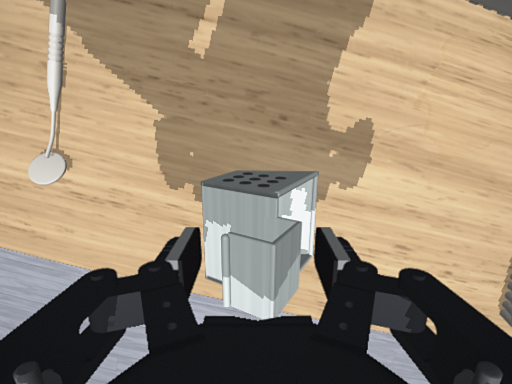

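View pics/s3c.png

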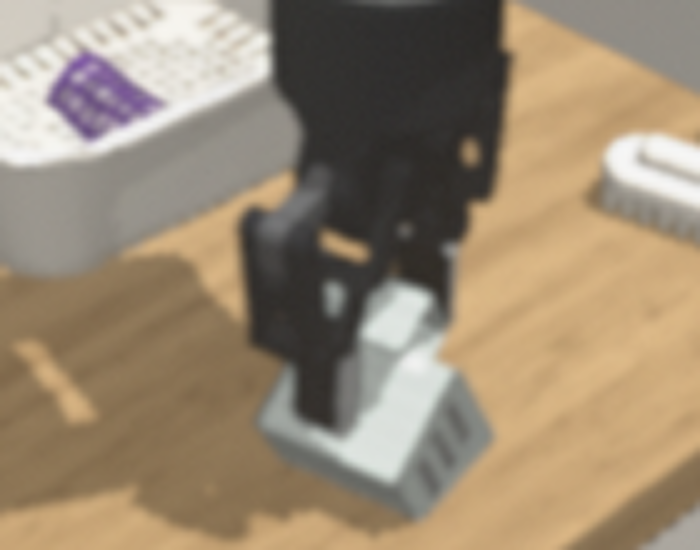

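```bash
python3 -m pendant '[{"x":-6,"y":0,"z":0,"roll":0,"fingers":70},{"x":-11,"y":0,"z":0,"roll":0,"fingers":70},{"x":-16,"y":0,"z":0,"roll":0,"fingers":70},{"x":-21,"y":0,"z":0,"roll":0,"fingers":70},{"x":-26,"y":0,"z":0,"roll":0,"fingers":70},{"x":-31,"y":0,"z":0,"roll":0,"fingers":70},{"x":-36,"y":0,"z":0,"roll":0,"fingers":70},{"x":-40,"y":0,"z":0,"roll":0,"fingers":70},{"x":-40,"y":0,"z":0,"roll":0,"fingers":70},{"x":-40,"y":0,"z":0,"roll":0,"fingers":70}]'
python3 - <<'E'
from h import *
save('wrist','w4');save('scene','s4');crop('s4',205,200,345,310,5,'s4c')
E
```

```text
time: 3.77
tool_pos: [0.4437, -0.0696, 0.0363]
tool_rot: [-3.142, 0.0, 0.244]
ft_force: [-1.3, -0.3, 0.3]
width: 0.0599
```

View pics/w4.png

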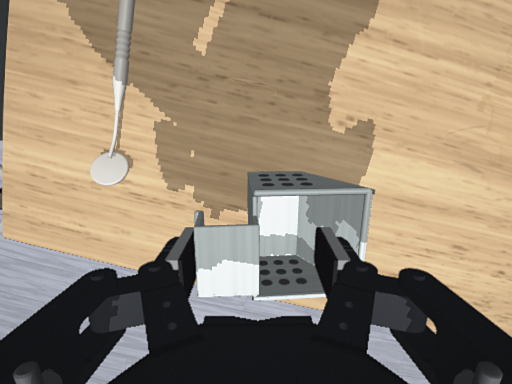

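View pics/s4c.png

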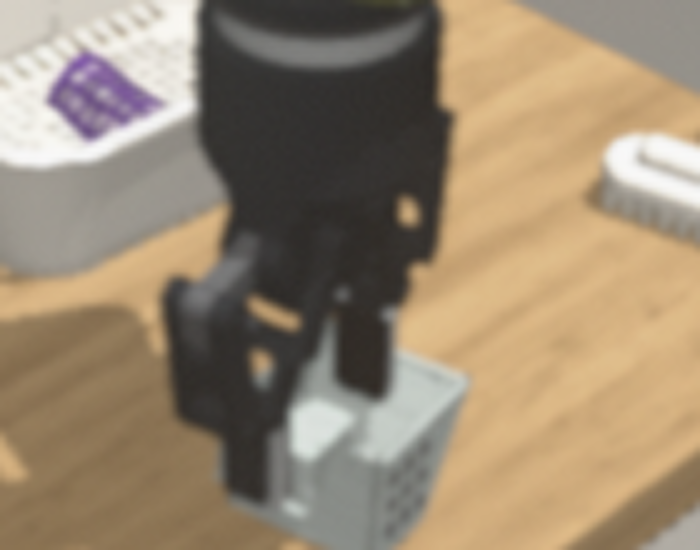

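```bash
python3 -m pendant '[{"x":-3,"y":0,"z":0,"roll":0,"fingers":70},{"x":-6,"y":0,"z":0,"roll":0,"fingers":70},{"x":-9,"y":0,"z":0,"roll":0,"fingers":70},{"x":-13,"y":0,"z":0,"roll":0,"fingers":70},{"x":-16,"y":0,"z":0,"roll":0,"fingers":70},{"x":-16,"y":0,"z":0,"roll":0,"fingers":70},{"x":-16,"y":0,"z":0,"roll":0,"fingers":70}]'
python3 - <<'E'
from h import *
save('wrist','w5');save('scene','s5');crop('s5',205,200,345,310,5,'s5c')
E
```

```text
time: 4.45
tool_pos: [0.4283, -0.0735, 0.0364]
tool_rot: [3.142, -0.0, 0.244]
ft_force: [-0.1, -0.8, 0.3]
width: 0.0596
```

View pics/w5.png

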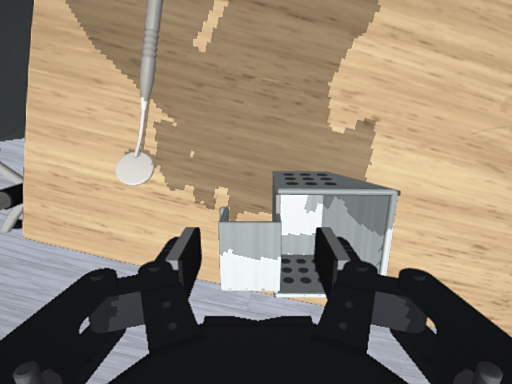

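View pics/s5c.png

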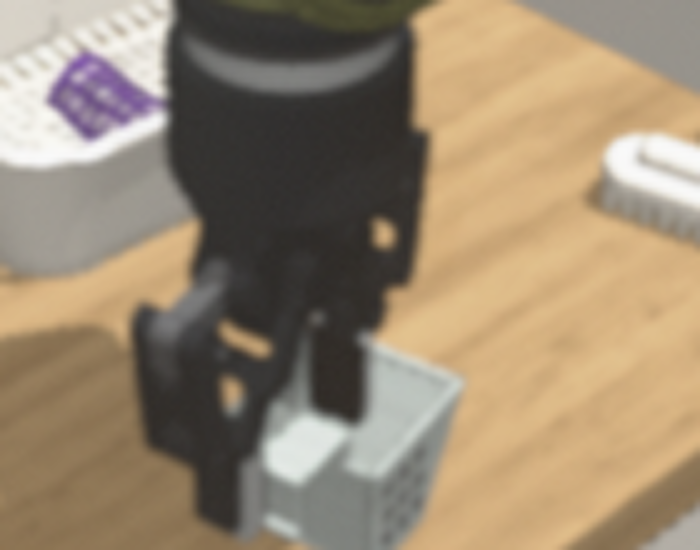

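```bash
python3 -m pendant '[{"x":0,"y":0,"z":-8,"roll":0,"fingers":75},{"x":0,"y":0,"z":-25,"roll":0,"fingers":75},{"x":0,"y":5,"z":-55,"roll":0,"fingers":75},{"x":0,"y":10,"z":-80,"roll":0,"fingers":75},{"x":0,"y":20,"z":-90,"roll":0,"fingers":75},{"x":0,"y":20,"z":-90,"roll":0,"fingers":75},{"x":0,"y":20,"z":-90,"roll":0,"fingers":75},{"x":0,"y":20,"z":-90,"roll":0,"fingers":75},{"x":0,"y":20,"z":-90,"roll":0,"fingers":75},{"x":0,"y":20,"z":-90,"roll":0,"fingers":75},{"x":0,"y":20,"z":-90,"roll":0,"fingers":75},{"x":0,"y":20,"z":-90,"roll":0,"fingers":75}]'
python3 - <<'E'
from h import *
s=r.read_state();print(s['tool_pos'].tolist(),s['tool_rot'].tolist())
save('wrist','w6');save('scene','s6');crop('s6',205,200,345,310,5,'s6c')
E
```

```text
time: 5.55
tool_pos: [0.4331, -0.0926, 0.1259]
tool_rot: [-3.141, 0.001, 0.245]
ft_force: [0.5, -0.3, 0.8]
width: 0.0641
[0.43306306601318234, -0.09260815747159294, 0.12591331417269966] [-3.1411794342635, 0.0006149540572144563, 0.2446608740800722]
```

View pics/w6.png

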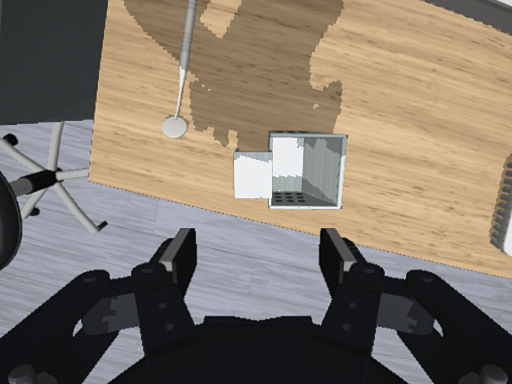

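View pics/s6c.png

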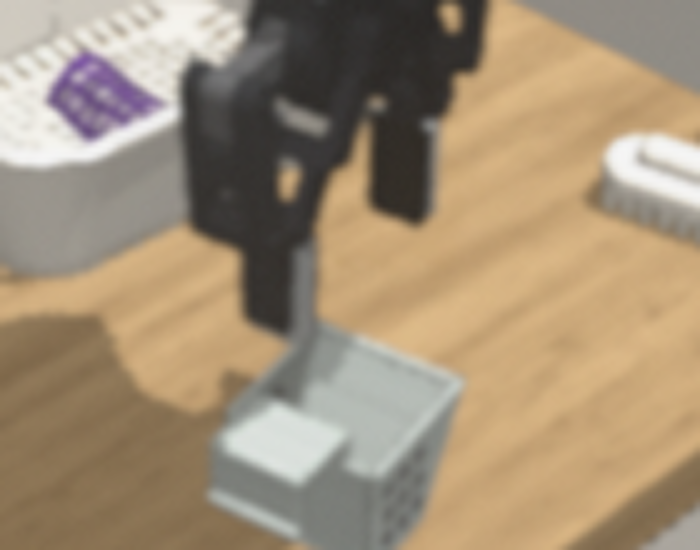

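Standing upright and free: the wrist view shows the mouth face up (270–347, 130–208) with the bridge on its left (234–272, 152–199). Next I enlarge, fit the pose, and measure the basket.

Run:
```python
from h import *
crop('w6',225,120,355,220,6,'w6c')
```

```text
(no output)
```

View pics/w6c.png

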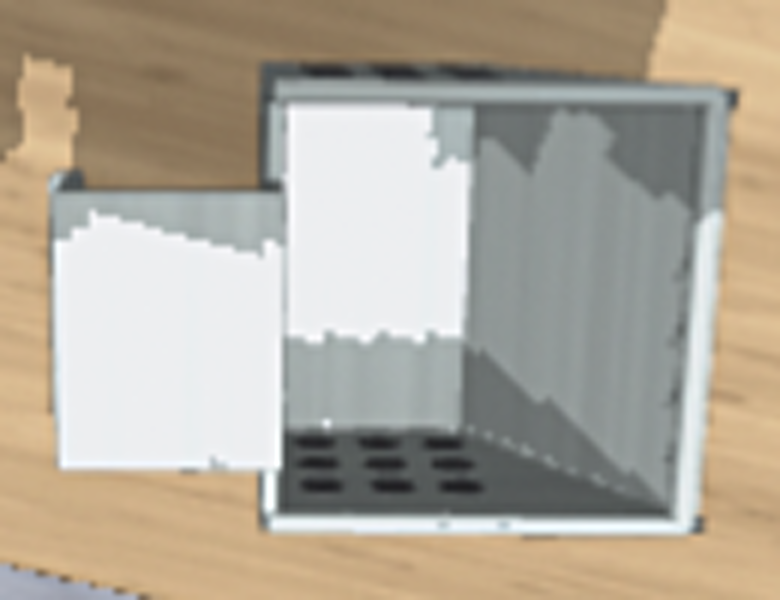

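Run:
```python
from fit import *
C=cal('wrist',([0.43306,-0.09261,0.12591],[-3.14118,.0006,.24466]))
P=[((-43.5,18,35.5),(52,190)),((-14.5,18,35.5),(283,190)),((-43.5,-18,35.5),(60,468)),((-14.5,-18,35.5),(280,468)),((43.5,30,23),(735,90)),((43.5,-30,23),(700,530)),((-17,-30,23),(264,530)),((-17,30,23),(266,82))]
c=np.array([a for a,b in P]);uv=np.array([b for a,b in P])/6+[225,120]-.42
def f(p): return (proj(C,world(p,c))-uv).ravel()
s=least_squares(f,[.46,-.06,0,.24,0])
print(s.x,np.degrees(s.x[3:]));print(np.round(s.fun.reshape(-1,2),2))
s2=least_squares(lambda q:f([q[0],q[1],0,q[2],0]),[.46,-.06,.24]);print(s2.x);print(np.round(s2.fun.reshape(-1,2),2))
p=[s2.x[0],s2.x[1],0,s2.x[2],0]
g=world(p,(-29,0,33));print('hook',g)
Rt=R.from_euler('xyz',[-3.14118,.0006,.24466]).as_matrix()
print('tool shift',Rt.T@(g-[0.43306,-0.09261,0.12591])*1000,np.degrees(s2.x[2]-.24466))
D=cal('scene');print(np.round(proj(D,world(p,c)),1).tolist())
```

```text
[ 4.71225781e-01 -6.14960426e-02 -3.99204271e-04  2.45346268e-01
 -3.58806731e-02] [14.05730568 -2.05581113]
[[-0.04  0.07]
 [ 0.34  0.22]
 [-0.33 -0.14]
 [ 0.25  0.23]
 [ 0.13 -0.32]
 [ 0.15  0.02]
 [-0.45 -0.71]
 [-0.09  0.56]]
[ 0.46941678 -0.06176951  0.24083574]
[[ 0.09 -0.06]
 [ 0.91  0.08]
 [-0.4   0.3 ]
 [ 0.58  0.44]
 [-0.09 -0.44]
 [-0.37 -0.25]
 [-0.77 -0.43]
 [-0.08  0.3 ]]
hook [ 0.42474439 -0.07274117  0.056     ]
tool shift [ -3.21326487 -21.26254076  69.92072056] -0.2191142211121972
[[245.7, 286.5], [255.6, 276.9], [264.2, 294.8], [273.8, 284.8], [268.0, 262.5], [297.2, 274.4], [279.0, 294.2], [248.9, 280.8]]
```

Run:
```python
from h import *
crop('s6',235,250,315,320,8,'s6d')
```

```text
(no output)
```

View pics/s6d.png

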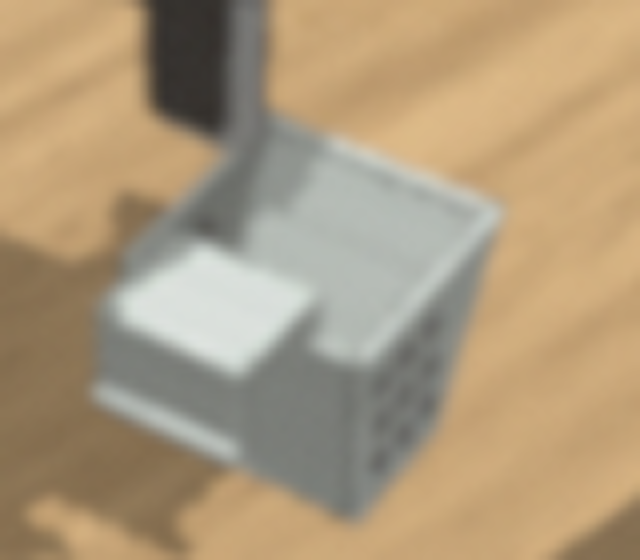

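```bash
python3 -m pendant '[{"x":5,"y":-10,"z":-38,"roll":0,"fingers":75},{"x":10,"y":-30,"z":-70,"roll":0,"fingers":75},{"x":25,"y":-65,"z":-90,"roll":2,"fingers":75},{"x":40,"y":-100,"z":-105,"roll":6,"fingers":75},{"x":52,"y":-138,"z":-105,"roll":10,"fingers":75},{"x":64,"y":-176,"z":-105,"roll":14,"fingers":75},{"x":76,"y":-205,"z":-105,"roll":14,"fingers":75},{"x":76,"y":-221,"z":-105,"roll":14,"fingers":75},{"x":76,"y":-221,"z":-105,"roll":14,"fingers":75},{"x":76,"y":-221,"z":-105,"roll":14,"fingers":75}]'
python3 - <<'E'
from h import *
s=r.read_state();print(s['tool_pos'].tolist(),s['tool_rot'].tolist())
save('wrist','w7')
E
```

```text
time: 6.48
tool_pos: [0.4533, 0.1404, 0.2311]
tool_rot: [3.141, 0.0, 0.002]
ft_force: [-0.7, -0.7, -0.1]
width: 0.0641
[0.4532501497853531, 0.14038889277825617, 0.23110730802691887] [3.14139631352839, 0.0003251403354005422, 0.0018421051133119537]
```

View pics/w7.png

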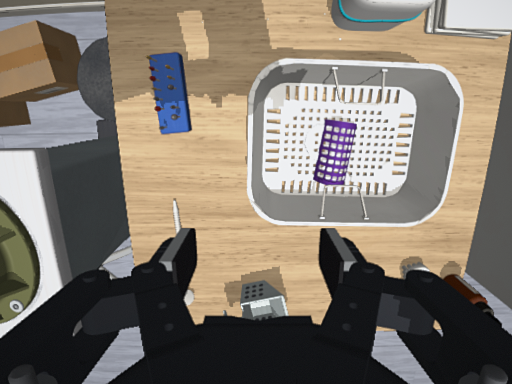

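```bash
python3 -m pendant '[{"x":-30,"y":10,"z":0,"roll":0,"fingers":75},{"x":-60,"y":20,"z":0,"roll":0,"fingers":75},{"x":-70,"y":20,"z":0,"roll":0,"fingers":75},{"x":-70,"y":20,"z":0,"roll":0,"fingers":75},{"x":-70,"y":20,"z":0,"roll":0,"fingers":75}]'
python3 - <<'E'
from h import *
s=r.read_state();print(s['tool_pos'].tolist(),s['tool_rot'].tolist())
save('wrist','w8')
crop('w7',235,50,355,230,4,'w7c')
crop('w8',290,10,430,220,3.5,'w8c')
E
```

```text
time: 6.95
tool_pos: [0.384, 0.1195, 0.2319]
tool_rot: [-3.141, -0.002, -0.001]
ft_force: [0.1, -0.1, -0.6]
width: 0.064
[0.3840403982291461, 0.11947276822558309, 0.23185466997464677] [-3.141293118349832, -0.0016222460121910753, -0.0010768070434701293]
```

View pics/w8.png

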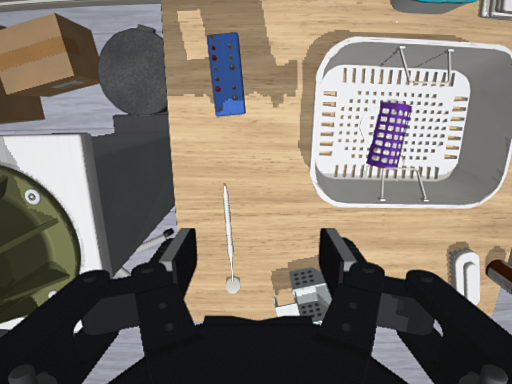

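View pics/w7c.png

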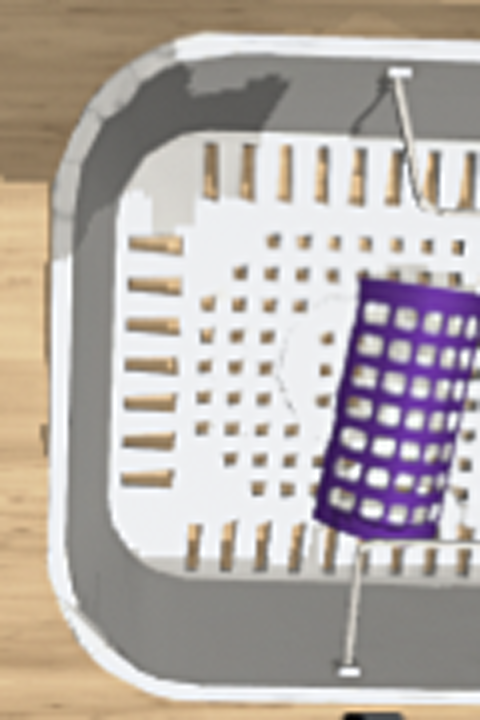

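View pics/w8c.png

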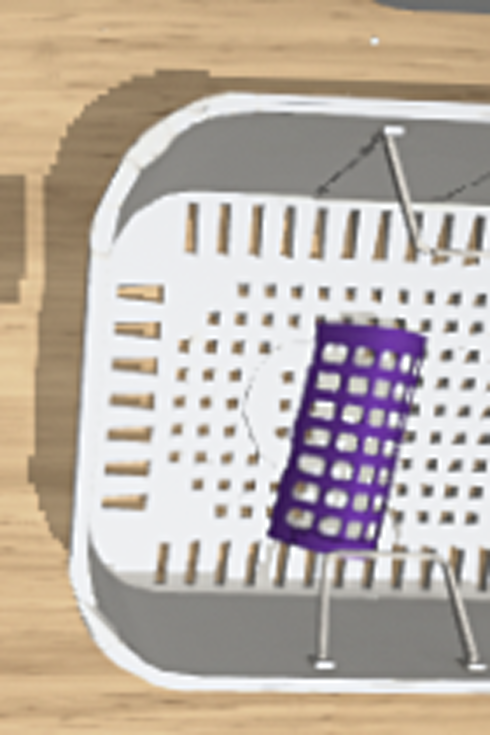

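Run:
```python
from fit import *
C7=cal('wrist',([0.45325,0.14039,0.23111],[3.1414,.0003,.0018]))
C8=cal('wrist',([0.38404,0.11947,0.23185],[-3.1413,-.0016,-.0011]))
T=cal('top')
a=lambda uv,s,o:((uv[0]+.5)/s-.5+o[0],(uv[1]+.5)/s-.5+o[1])
w7=lambda u,v:a((u,v),4,(235,50)); w8=lambda u,v:a((u,v),3.5,(290,10)); t=lambda u,v:a((u,v),5,(200,155))
for z in(.060,.065,.069,.075):
    print(z)
    for n,C,uv in [('7 near',C7,w7(50,290)),('7 near',C7,w7(49,450)),('7 near in',C7,w7(73,290)),('7 near in',C7,w7(67,450)),('8 near',C8,w8(85,330)),('8 near',C8,w8(79,450)),
       ('7 +y',C7,w7(350,37)),('7 -y',C7,w7(350,697)),('8 +y',C8,w8(420,100)),('8 -y',C8,w8(420,687)),('T near',T,t(225,513)),('T far',T,t(225,40)),('T +y',T,t(40,200)),('T+y',T,t(42,400)),('T-y',T,t(410,200)),('T-y',T,t(412,400))]:
        p=atz(C,uv,z);print('  ',n,np.round(p[:2]*1000,1))
```

```text
0.06
   7 near [442.  196.8]
   7 near [441.5 153.3]
   7 near in [448.2 196.8]
   7 near in [446.4 153.3]
   8 near [444.4 194.9]
   8 near [444.2 158.8]
   7 +y [519.3 260.8]
   7 -y [529.8  79.8]
   8 +y [540.7 261.6]
   8 -y [563.9  80.4]
   T near [443.3 170.6]
   T far [671.5 166. ]
   T +y [595.2 257.2]
   T+y [498.8 257.3]
   T-y [590.9  78.2]
   T-y [494.8  80.1]
0.065
   7 near [442.2 196.9]
   7 near [441.6 154.2]
   7 near in [448.3 196.9]
   7 near in [446.6 154.2]
   8 near [443.4 194.8]
   8 near [443.2 159.2]
   7 +y [518.2 259.9]
   7 -y [528.6  81.8]
   8 +y [538.2 260.4]
   8 -y [561.1  82.1]
   T near [443.6 170.4]
   T far [670.5 165.8]
   T +y [594.7 256.5]
   T+y [498.8 256.6]
   T-y [590.3  78.5]
   T-y [494.8  80.4]
0.069
   7 near [442.3 197.1]
   7 near [441.8 154.9]
   7 near in [448.3 197.1]
   7 near in [446.6 154.9]
   8 near [442.7 194.7]
   8 near [442.5 159.6]
   7 +y [517.4 259.3]
   7 -y [527.6  83.5]
   8 +y [536.2 259.4]
   8 -y [558.8  83.4]
   T near [443.8 170.2]
   T far [669.8 165.6]
   T +y [594.3 255.9]
   T+y [498.8 256. ]
   T-y [589.9  78.8]
   T-y [494.8  80.6]
0.075
   7 near [442.6 197.3]
   7 near [442. 156.]
   7 near in [448.4 197.3]
   7 near in [446.8 156. ]
   8 near [441.5 194.6]
   8 near [441.3 160.1]
   7 +y [516.1 258.3]
   7 -y [526.1  85.9]
   8 +y [533.2 258. ]
   8 -y [555.3  85.5]
   T near [444.1 169.9]
   T far [668.6 165.4]
   T +y [593.6 255.1]
   T+y [498.7 255.2]
   T-y [589.3  79.1]
   T-y [494.8  80.9]
```

```bash
python3 -m pendant '[{"x":8,"y":38,"z":0,"roll":-3,"fingers":70},{"x":16,"y":76,"z":0,"roll":-6,"fingers":70},{"x":24,"y":114,"z":0,"roll":-9,"fingers":70},{"x":32,"y":150,"z":0,"roll":-13.8,"fingers":70},{"x":41,"y":180,"z":0,"roll":-13.8,"fingers":70},{"x":41,"y":192,"z":20,"roll":-13.8,"fingers":70},{"x":41,"y":192,"z":50,"roll":-13.8,"fingers":70},{"x":41,"y":192,"z":85,"roll":-13.8,"fingers":70},{"x":41,"y":192,"z":110,"roll":-13.8,"fingers":70},{"x":41,"y":192,"z":120,"roll":-13.8,"fingers":70},{"x":41,"y":192,"z":120,"roll":-13.8,"fingers":70},{"x":41,"y":192,"z":120,"roll":-13.8,"fingers":70}]'
python3 - <<'E'
from h import *
s=r.read_state();print(s['tool_pos'].tolist(),s['tool_rot'].tolist())
save('wrist','w9')
Rt=R.from_euler('xyz',s['tool_rot']).as_matrix()
print(Rt.T@(np.array([.42474,-.07274,.056])-s['tool_pos'])*1000)
E
```

```text
time: 8.0
tool_pos: [0.4252, -0.0723, 0.1119]
tool_rot: [3.142, -0.0, 0.241]
ft_force: [-0.1, 0.5, 0.7]
width: 0.0598
[0.4252321949800083, -0.07225561098403886, 0.1119033911207588] [3.1415168933619753, -0.0001057822499368477, 0.24093914295497765]
[-0.59947353  0.34871687 55.9033546 ]
```

View pics/w9.png

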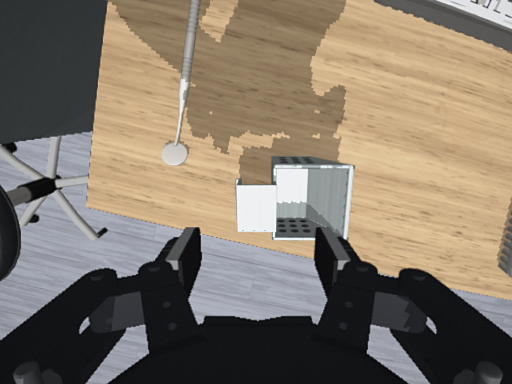

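```bash
python3 -m pendant '[{"x":0,"y":0,"z":25,"roll":0,"fingers":70},{"x":0,"y":0,"z":50,"roll":0,"fingers":70},{"x":0,"y":0,"z":70,"roll":0,"fingers":70},{"x":0,"y":0,"z":82,"roll":0,"fingers":70},{"x":0,"y":0,"z":82,"roll":0,"fingers":70},{"x":0,"y":0,"z":82,"roll":0,"fingers":70}]'
python3 - <<'E'
from h import *
save('wrist','w10')
E
```

```text
time: 8.55
tool_pos: [0.4253, -0.0722, 0.0304]
tool_rot: [3.141, -0.001, 0.241]
ft_force: [-0.1, 0.4, 0.1]
width: 0.0601
```

View pics/w10.png

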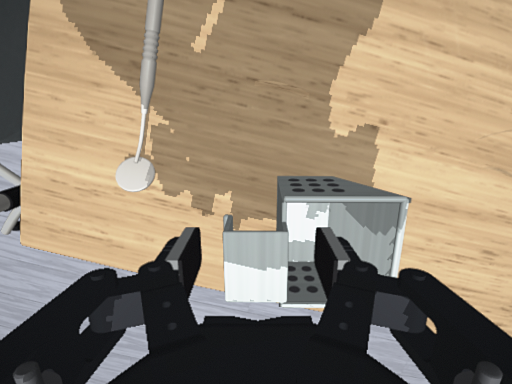

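```bash
python3 -m pendant '[{"x":0,"y":0,"z":0,"roll":0,"fingers":45},{"x":0,"y":0,"z":0,"roll":0,"fingers":40},{"x":0,"y":0,"z":0,"roll":0,"fingers":36},{"x":0,"y":0,"z":0,"roll":0,"fingers":30},{"x":0,"y":0,"z":0,"roll":0,"fingers":20},{"x":0,"y":0,"z":0,"roll":0,"fingers":10},{"x":0,"y":0,"z":0,"roll":0,"fingers":0},{"x":0,"y":0,"z":0,"roll":0,"fingers":0},{"x":0,"y":0,"z":0,"roll":0,"fingers":0},{"x":0,"y":0,"z":0,"roll":0,"fingers":0}]'
```

```text
time: 9.43
tool_pos: [0.425, -0.0721, 0.0302]
tool_rot: [3.141, -0.001, 0.241]
ft_force: [-2.6, 0.0, 9.6]
width: 0.0282
```

```bash
python3 -m pendant '[{"x":0,"y":0,"z":-10,"roll":0,"fingers":0},{"x":0,"y":0,"z":-30,"roll":0,"fingers":0},{"x":0,"y":0,"z":-60,"roll":0,"fingers":0},{"x":0,"y":0,"z":-90,"roll":0,"fingers":0},{"x":0,"y":0,"z":-110,"roll":0,"fingers":0},{"x":0,"y":0,"z":-120,"roll":0,"fingers":0},{"x":0,"y":0,"z":-120,"roll":0,"fingers":0},{"x":0,"y":0,"z":-120,"roll":0,"fingers":0}]'
python3 - <<'E'
from h import *
save('wrist','w11');save('scene','s11');crop('s11',195,150,345,290,5,'s11c')
E
```

```text
time: 10.1
tool_pos: [0.4242, -0.0719, 0.1489]
tool_rot: [-3.142, 0.0, 0.241]
ft_force: [-1.1, 0.7, -2.3]
width: 0.028
```

View pics/w11.png

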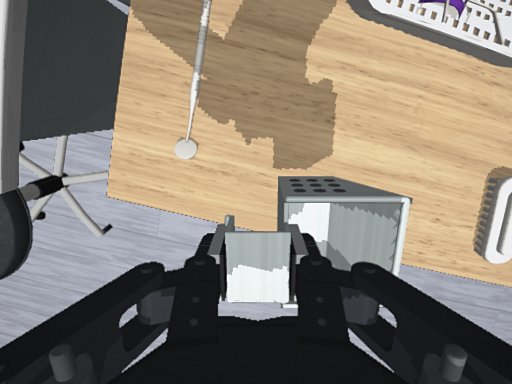

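View pics/s11c.png

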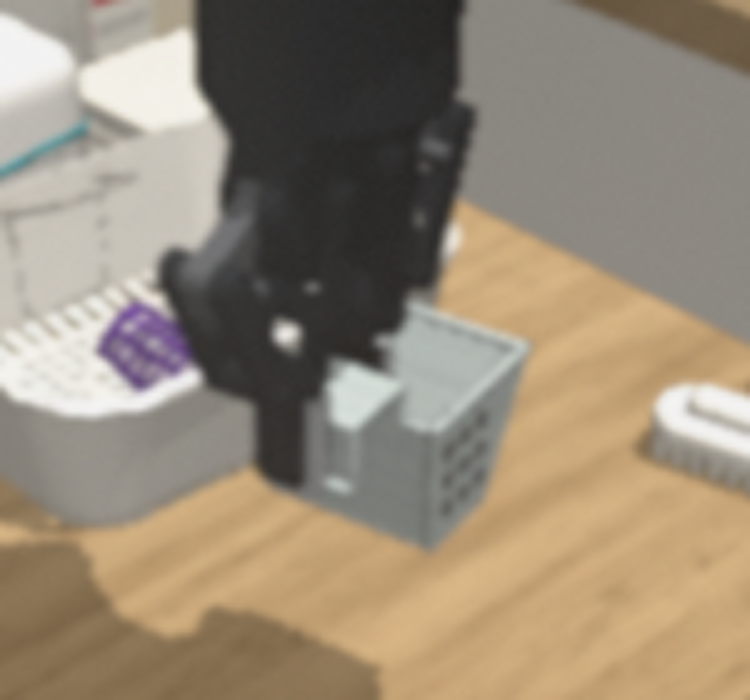

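```bash
python3 -m pendant '[{"x":4,"y":-12,"z":-15,"roll":1,"fingers":0},{"x":12,"y":-35,"z":-25,"roll":3,"fingers":0},{"x":23,"y":-65,"z":-25,"roll":6,"fingers":0},{"x":34,"y":-95,"z":-25,"roll":9,"fingers":0},{"x":45,"y":-125,"z":-25,"roll":12,"fingers":0},{"x":56,"y":-155,"z":-25,"roll":13.8,"fingers":0},{"x":66,"y":-185,"z":-25,"roll":13.8,"fingers":0},{"x":74,"y":-208,"z":-25,"roll":13.8,"fingers":0},{"x":79,"y":-223,"z":-25,"roll":13.8,"fingers":0},{"x":81,"y":-229,"z":-25,"roll":13.8,"fingers":0},{"x":81,"y":-229,"z":-25,"roll":13.8,"fingers":0},{"x":81,"y":-229,"z":-25,"roll":13.8,"fingers":0}]'
python3 - <<'E'
from h import *
save('wrist','w12');save('scene','s12');crop('s12',155,100,305,250,5,'s12c')
E
```

```text
time: 11.2
tool_pos: [0.4482, 0.1692, 0.1734]
tool_rot: [3.141, 0.002, 0.0]
ft_force: [0.5, -1.1, -1.3]
width: 0.028
```

View pics/w12.png

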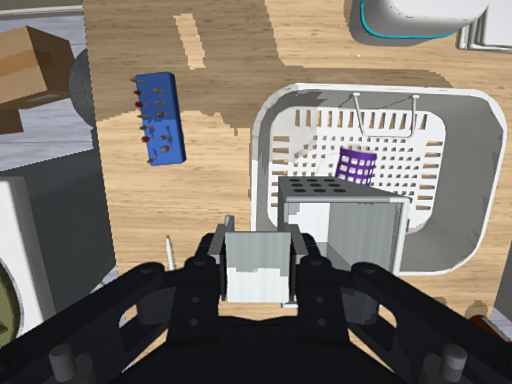

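View pics/s12c.png

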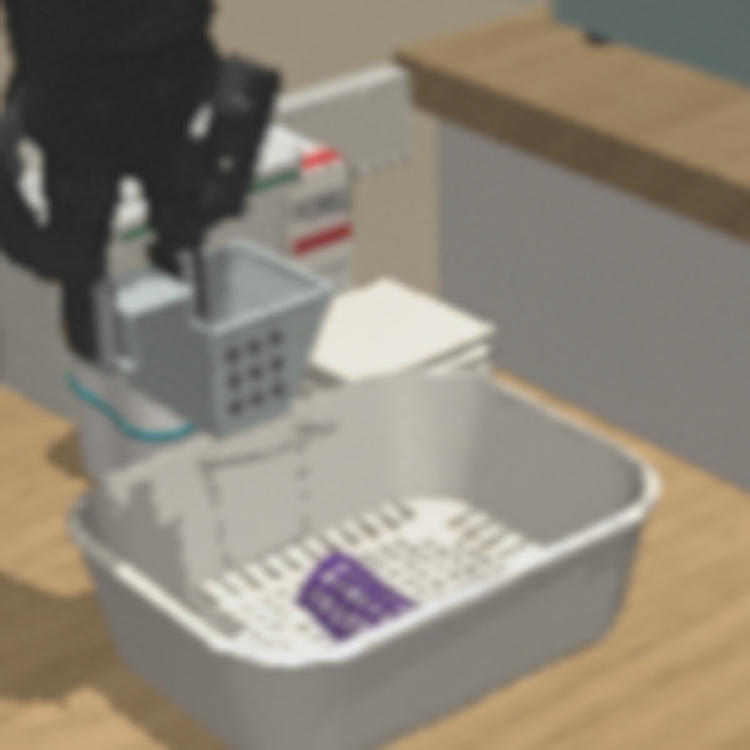

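```bash
python3 -m pendant '[{"x":4,"y":0,"z":20,"roll":0,"fingers":0},{"x":4,"y":0,"z":40,"roll":0,"fingers":0},{"x":4,"y":0,"z":60,"roll":0,"fingers":0},{"x":4,"y":0,"z":75,"roll":0,"fingers":0},{"x":4,"y":0,"z":88,"roll":0,"fingers":0},{"x":4,"y":0,"z":98,"roll":0,"fingers":0},{"x":4,"y":0,"z":98,"roll":0,"fingers":0},{"x":4,"y":0,"z":98,"roll":0,"fingers":0}]'
python3 - <<'E'
from h import *
save('wrist','w13');save('scene','s13');crop('s13',155,140,275,250,6,'s13c')
save('top','t13');crop('t13',190,200,290,290,6,'t13c')
E
```

```text
time: 11.97
tool_pos: [0.4526, 0.1693, 0.0764]
tool_rot: [3.141, 0.0, -0.001]
ft_force: [0.2, 0.4, -0.8]
width: 0.0283
```

View pics/w13.png

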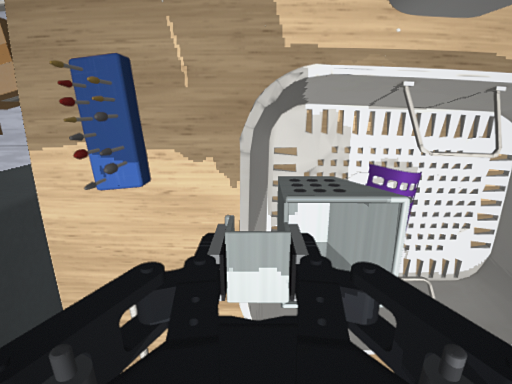

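View pics/s13c.png

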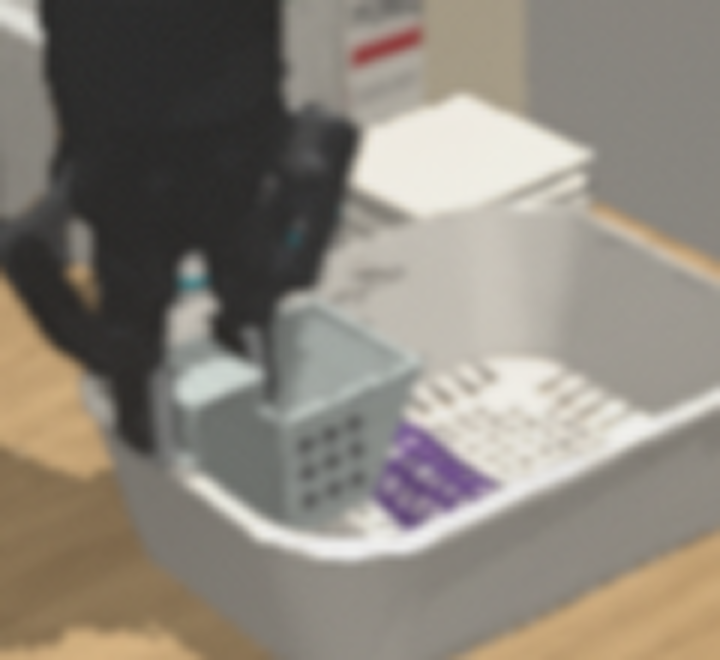

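Run:
```python
from h import *
crop('w13',205,120,315,250,6,'w13c')
C=cal('wrist',([0.4526,0.1693,0.0764],[3.141,0,-.001]))
for u in(240,242,244,250,255,262):print(u,atz(C,(u,190),.069))
print(proj(C,[[.4526-.0145,.1693+.018,.0764+.0085],[.4526-.012,.1693+.018,.0764+.0285-.0025]]))
```

```text
240 [0.44294384 0.19556744 0.069     ]
242 [0.444038   0.19556614 0.069     ]
244 [0.44513204 0.19556483 0.069     ]
250 [0.44841364 0.19556092 0.069     ]
255 [0.45114794 0.19555765 0.069     ]
262 [0.45497594 0.19555306 0.069     ]
[[228.8071196  214.38178241]
 [230.69658301 228.18304143]]
```

View pics/w13c.png

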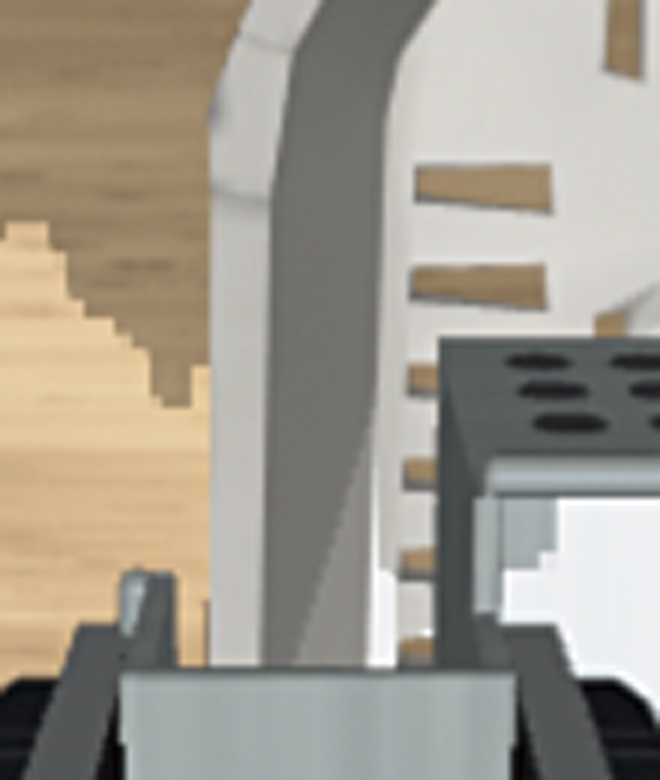

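```bash
python3 -m pendant '[{"x":0,"y":0,"z":8,"roll":0,"fingers":0},{"x":0,"y":0,"z":16,"roll":0,"fingers":0},{"x":0,"y":0,"z":23,"roll":0,"fingers":0},{"x":0,"y":0,"z":28,"roll":0,"fingers":0},{"x":0,"y":0,"z":30,"roll":0,"fingers":0},{"x":0,"y":0,"z":30,"roll":0,"fingers":0},{"x":0,"y":0,"z":30,"roll":0,"fingers":0}]'
python3 - <<'E'
from h import *
save('wrist','w14');crop('w14',205,120,315,250,5,'w14c');save('scene','s14');crop('s14',155,140,275,250,6,'s14c')
E
```

```text
time: 12.7
tool_pos: [0.4525, 0.1697, 0.0462]
tool_rot: [3.142, 0.0, 0.0]
ft_force: [0.3, 0.3, -0.8]
width: 0.0279
```

View pics/w14c.png

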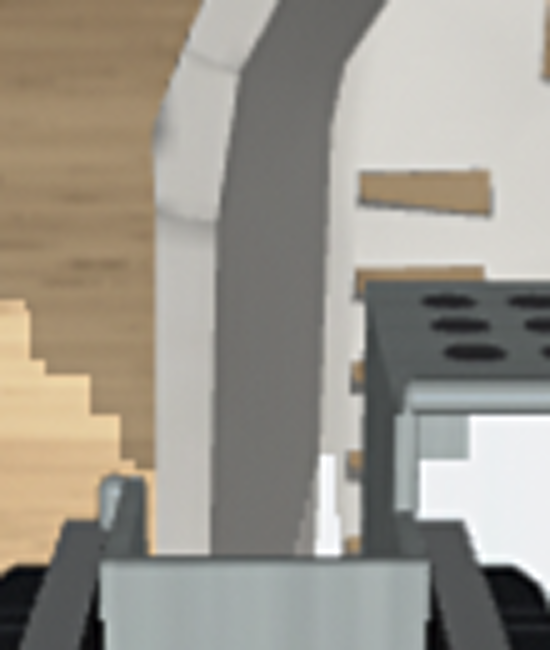

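View pics/s14c.png

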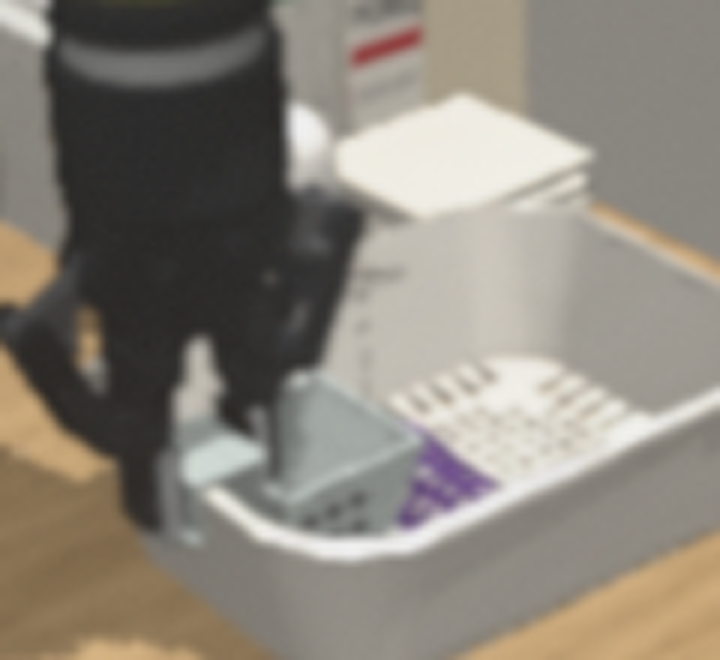

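Lip is outside and back wall inside the rim, with no contact. Lower the last millimetres slowly while watching the force.

```bash
python3 -m pendant '[{"x":0,"y":0,"z":1,"roll":0,"fingers":0},{"x":0,"y":0,"z":2,"roll":0,"fingers":0},{"x":0,"y":0,"z":2,"roll":0,"fingers":0}]'; python3 -m pendant '[{"x":0,"y":0,"z":0.7,"roll":0,"fingers":0},{"x":0,"y":0,"z":1.5,"roll":0,"fingers":0},{"x":0,"y":0,"z":1.5,"roll":0,"fingers":0}]'
```

```text
time: 13.05
tool_pos: [0.4524, 0.1697, 0.0442]
tool_rot: [-3.142, 0.0, 0.0]
ft_force: [-1.0, 0.8, -1.2]
width: 0.0282
time: 13.3
tool_pos: [0.4526, 0.1697, 0.0434]
tool_rot: [-3.142, -0.0, 0.0]
ft_force: [-4.2, -1.3, 9.4]
width: 0.0281
```

```bash
python3 -m pendant '[{"x":0,"y":0,"z":-1,"roll":0,"fingers":34},{"x":0,"y":0,"z":-1,"roll":0,"fingers":38},{"x":0,"y":0,"z":-1,"roll":0,"fingers":44},{"x":0,"y":0,"z":-1,"roll":0,"fingers":52},{"x":0,"y":0,"z":-1,"roll":0,"fingers":55},{"x":0,"y":0,"z":-1,"roll":0,"fingers":55},{"x":0,"y":0,"z":-1,"roll":0,"fingers":55},{"x":0,"y":0,"z":-1,"roll":0,"fingers":55}]'
python3 - <<'E'
from h import *
save('wrist','w15');save('scene','s15');crop('s15',155,140,275,250,6,'s15c')
E
```

```text
time: 13.97
tool_pos: [0.4525, 0.1697, 0.0438]
tool_rot: [3.142, -0.0, 0.0]
ft_force: [0.0, -0.4, 0.2]
width: 0.047
```

View pics/w15.png

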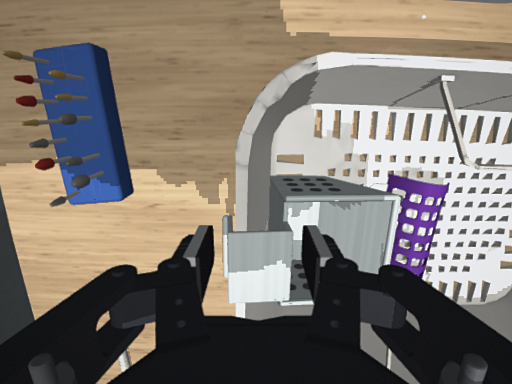

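View pics/s15c.png

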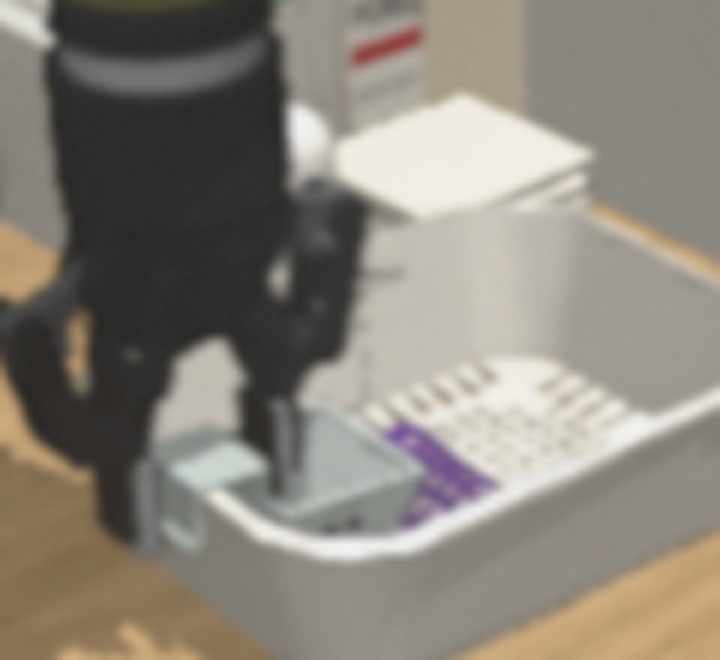

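```bash
python3 -m pendant '[{"x":0,"y":0,"z":-5,"roll":0,"fingers":57},{"x":0,"y":0,"z":-15,"roll":0,"fingers":57},{"x":0,"y":0,"z":-35,"roll":0,"fingers":57},{"x":0,"y":0,"z":-65,"roll":0,"fingers":57},{"x":0,"y":0,"z":-95,"roll":0,"fingers":57},{"x":-20,"y":15,"z":-130,"roll":0,"fingers":57},{"x":-40,"y":40,"z":-160,"roll":0,"fingers":57},{"x":-40,"y":40,"z":-160,"roll":0,"fingers":57},{"x":-40,"y":40,"z":-160,"roll":0,"fingers":57}]'
python3 - <<'E'
from h import *
s=r.read_state();print(s['tool_pos'].tolist(),s['tool_rot'].tolist())
save('wrist','w16');save('scene','s16');crop('s16',155,140,275,250,6,'s16c');crop('w16',260,60,420,220,4.5,'w16c')
save('top','t16');crop('t16',190,150,370,270,4,'t16c')
E
```

```text
time: 14.82
tool_pos: [0.4127, 0.1292, 0.2064]
tool_rot: [-3.141, -0.005, -0.001]
ft_force: [-0.6, 0.9, -1.4]
width: 0.0486
[0.4126627548017425, 0.12924416016682694, 0.20637093043280386] [-3.140534290027886, -0.004802189625152886, -0.000995079343103944]
```

View pics/w16.png

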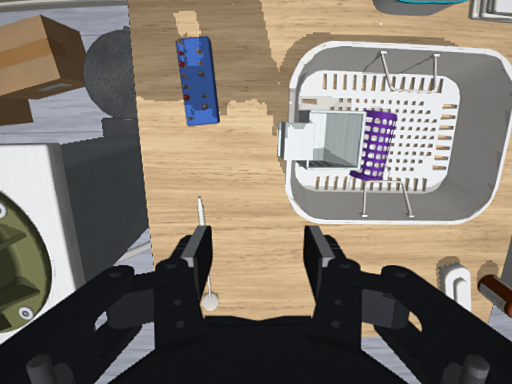

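View pics/s16c.png

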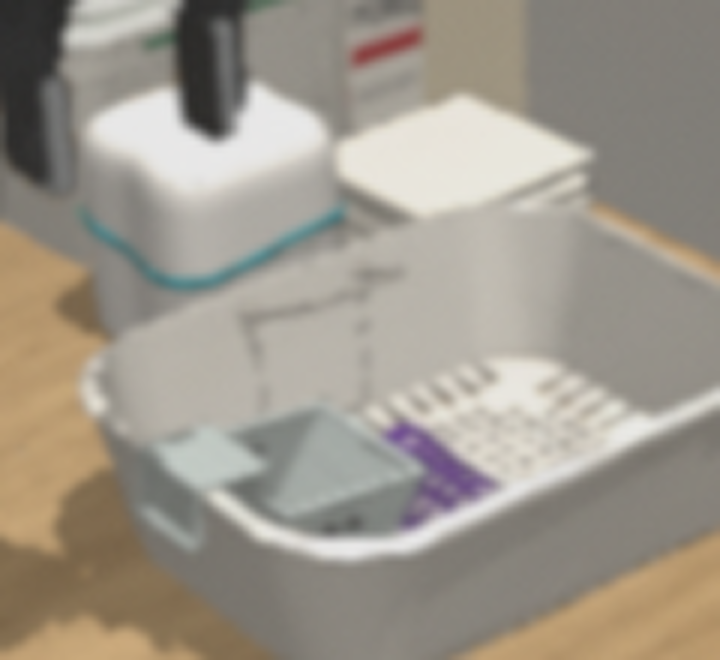

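View pics/t16c.png

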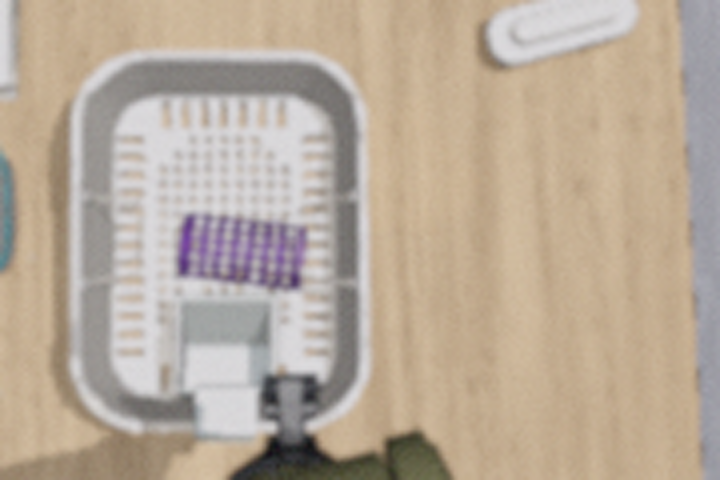

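View pics/w16c.png

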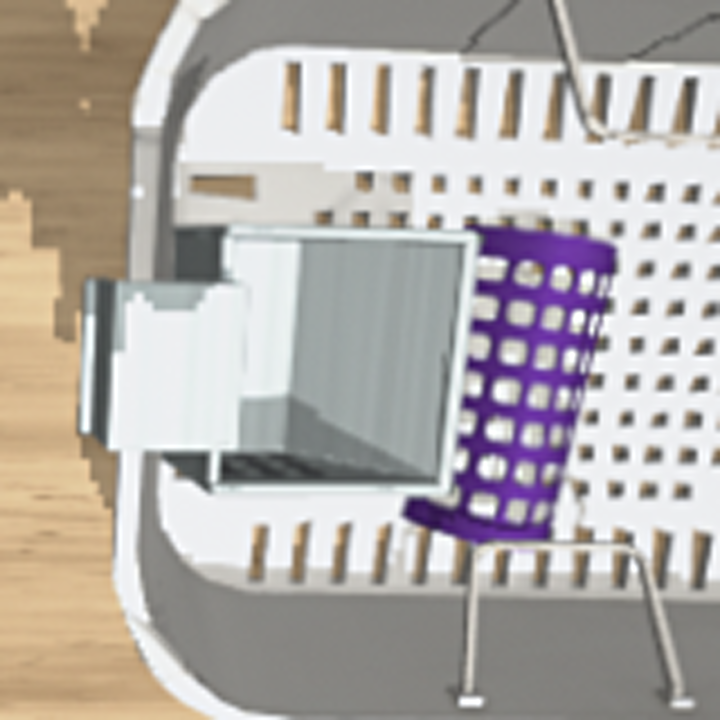

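Run:
```python
from h import *
crop('w16',272,105,372,175,8,'w16d')
```

```text
(no output)
```

View pics/w16d.png

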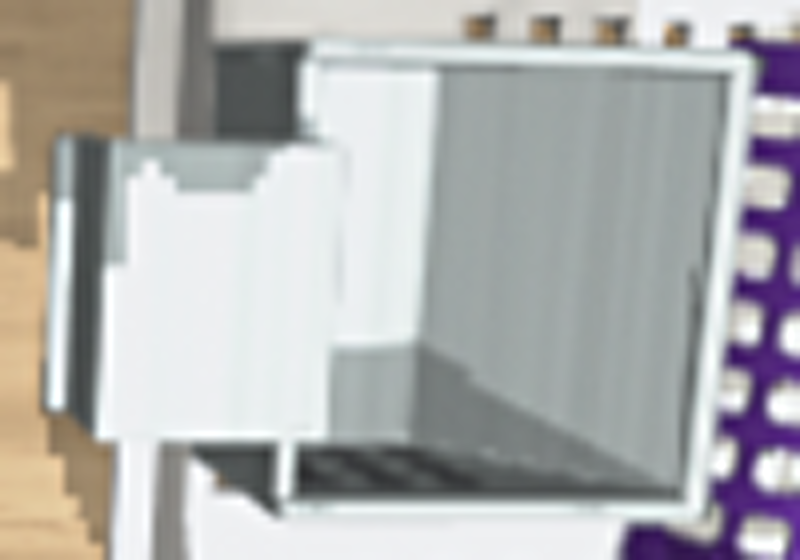

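Run:
```python
from fit import *
C=cal('wrist',([0.41266,0.12924,0.20637],[-3.14053,-.0048,-.001]))
P=[((-43.5,18,35.5),(112,138)),((-14.5,18,35.5),(342,142)),((-43.5,-18,35.5),(98,440)),((-14.5,-18,35.5),(325,440)),((43.5,30,23),(757,52)),((43.5,-30,23),(708,520)),((-17,-30,23),(278,517)),((-17,30,23),(308,40))]
c=np.array([a for a,b in P]);uv=(np.array([b for a,b in P])+.5)/8+[272,105]-.5
def f(p): return (proj(C,world(p,c))-uv).ravel()
s=least_squares(f,[.5,.17,0.015,0,0.1])
p=s.x
print(p,np.degrees(p[3:]));print(np.round(s.fun.reshape(-1,2),2))
for n,q in dict(hook=(-29,0,33),bridgein=(-17,0,33),bridgeout=(-41,0,33),frontfoot=(17,0,-23),backfoot=(-17,0,-23),mouth=(43.5,0,23),lipend=(-41,0,15.5)).items(): print(n,np.round(world(p,q)*1000,1))
D=cal('scene');print(np.round((proj(D,world(p,c))-[155,140])*6,0).tolist())
# fix hook z: grid over tilt with bridge z consistent with rim
for t in(2,5,8,12,16):
    g=lambda q:f([q[0],q[1],q[2],q[3],np.radians(t)])
    s=least_squares(g,[.5,.17,.015,0]);print(t,s.cost,s.x,world([*s.x,np.radians(t)],(-29,0,33)))
```

```text
[ 0.49291064  0.16821068  0.00735082 -0.022074    0.11355623] [-1.26474689  6.50629274]
[[-0.14  0.08]
 [ 0.67  0.21]
 [-0.05 -0.04]
 [ 0.24  0.04]
 [ 0.35  0.36]
 [ 0.13 -0.58]
 [-0.63 -0.17]
 [-0.6   0.05]]
hook [453.6 169.1  68.2]
bridgein [465.5 168.8  66.8]
bridgeout [441.6 169.3  69.6]
frontfoot [492.9 168.2   7.4]
backfoot [459.1 169.   11.2]
mouth [524.4 167.5  50.1]
lipend [439.7 169.4  52.2]
[[133.0, 437.0], [206.0, 416.0], [193.0, 482.0], [266.0, 459.0], [321.0, 394.0], [424.0, 462.0], [280.0, 509.0], [179.0, 436.0]]
2 3.849997237302188 [ 0.49845685  0.16753082  0.00193835 -0.01814592] [0.45444649 0.16832951 0.05950962]
5 1.344889360043702 [ 0.49479695  0.1679719   0.00543386 -0.02078322] [0.45386156 0.1688228  0.06522992]
8 1.377162064811496 [ 0.49101091  0.16845796  0.00934943 -0.02332981] [0.45326255 0.16933878 0.0712064 ]
12 6.995184434285546 [ 0.48579859  0.16916548  0.01512201 -0.02656055] [0.45245862 0.17005121 0.07946222]
16 21.521326180227312 [ 0.48044211  0.16992556  0.0213793  -0.02956839] [0.45167235 0.17077649 0.08788927]
```

```bash
python3 -m pendant '[{"x":20,"y":-20,"z":10,"roll":0,"fingers":57},{"x":40,"y":-40,"z":35,"roll":0,"fingers":57},{"x":40,"y":-40,"z":60,"roll":0,"fingers":57},{"x":40,"y":-40,"z":85,"roll":0,"fingers":57},{"x":40,"y":-40,"z":110,"roll":0,"fingers":57},{"x":40,"y":-40,"z":135,"roll":0,"fingers":57},{"x":40,"y":-40,"z":150,"roll":0,"fingers":57},{"x":40,"y":-40,"z":159,"roll":0,"fingers":57},{"x":40,"y":-40,"z":159,"roll":0,"fingers":57},{"x":40,"y":-40,"z":159,"roll":0,"fingers":57}]'
python3 - <<'E'
from h import *
save('wrist','w17');crop('w17',180,120,340,320,3.5,'w17c')
E
```

```text
time: 15.8
tool_pos: [0.4524, 0.1699, 0.0444]
tool_rot: [3.141, 0.001, 0.0]
ft_force: [-0.8, -0.0, 1.2]
width: 0.0488
```

View pics/w17c.png

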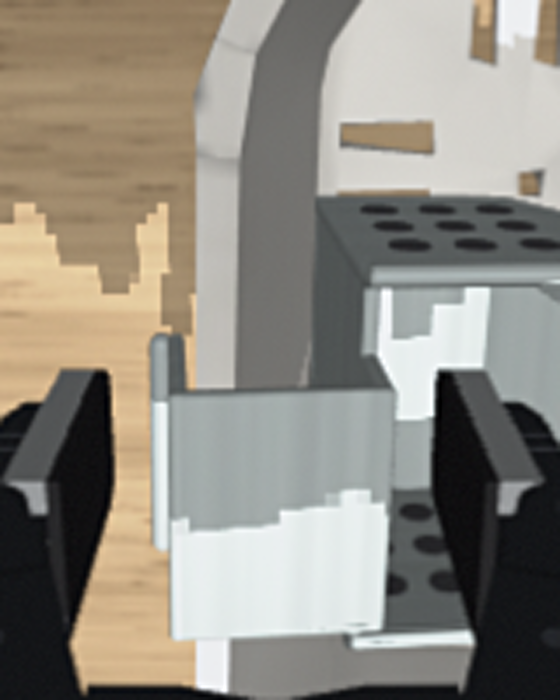

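```bash
python3 -m pendant '[{"x":0,"y":0,"z":0,"roll":0,"fingers":45},{"x":0,"y":0,"z":0,"roll":0,"fingers":38},{"x":0,"y":0,"z":-1,"roll":0,"fingers":30},{"x":0,"y":0,"z":-1,"roll":0,"fingers":20},{"x":0,"y":0,"z":-1,"roll":0,"fingers":0},{"x":0,"y":0,"z":-1,"roll":0,"fingers":0},{"x":0,"y":0,"z":-1,"roll":0,"fingers":0},{"x":0,"y":0,"z":-1,"roll":0,"fingers":0}]'; python3 -m pendant '[{"x":0,"y":0,"z":-2,"roll":0,"fingers":0},{"x":0,"y":0,"z":-4,"roll":0,"fingers":0},{"x":0,"y":0,"z":-5,"roll":0,"fingers":0},{"x":0,"y":0,"z":-5,"roll":0,"fingers":0}]'
python3 - <<'E'
from h import *
save('wrist','w18');crop('w18',180,120,340,320,3.5,'w18c')
E
```

```text
time: 16.52
tool_pos: [0.4525, 0.1697, 0.0458]
tool_rot: [3.142, 0.0, 0.0]
ft_force: [-0.1, -0.3, 0.3]
width: 0.0285
time: 16.85
tool_pos: [0.4526, 0.1698, 0.0511]
tool_rot: [-3.141, -0.0, 0.0]
ft_force: [-0.5, 0.1, -1.5]
width: 0.0286
```

View pics/w18c.png

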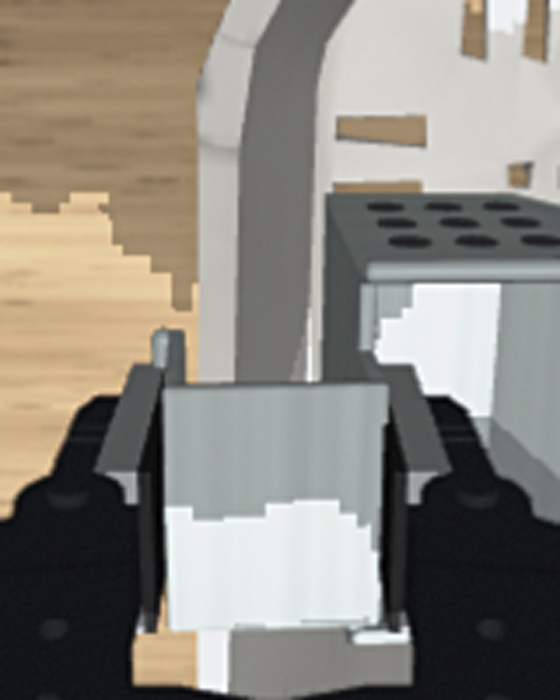

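```bash
python3 -m pendant '[{"x":-1.5,"y":0,"z":0,"roll":0,"fingers":0},{"x":-3,"y":0,"z":0,"roll":0,"fingers":0},{"x":-3,"y":0,"z":2,"roll":0,"fingers":0},{"x":-3,"y":0,"z":4,"roll":0,"fingers":0},{"x":-3,"y":0,"z":4.5,"roll":0,"fingers":0},{"x":-3,"y":0,"z":4.5,"roll":0,"fingers":0}]'
```

```text
time: 17.4
tool_pos: [0.4499, 0.1698, 0.0463]
tool_rot: [-3.141, -0.001, -0.0]
ft_force: [5.1, 0.1, -1.3]
width: 0.0282
```

```bash
python3 -m pendant '[{"x":0.8,"y":0,"z":0,"roll":0,"fingers":0},{"x":0.8,"y":0,"z":1,"roll":0,"fingers":0},{"x":0.8,"y":0,"z":2,"roll":0,"fingers":0},{"x":0.8,"y":0,"z":2,"roll":0,"fingers":0}]'
python3 - <<'E'
from h import *
save('wrist','w19');crop('w19',180,120,340,320,3.5,'w19c')
E
```

```text
time: 17.73
tool_pos: [0.4506, 0.1697, 0.0453]
tool_rot: [3.142, -0.0, 0.0]
ft_force: [-3.6, -3.2, 17.9]
width: 0.0279
```

View pics/w19c.png

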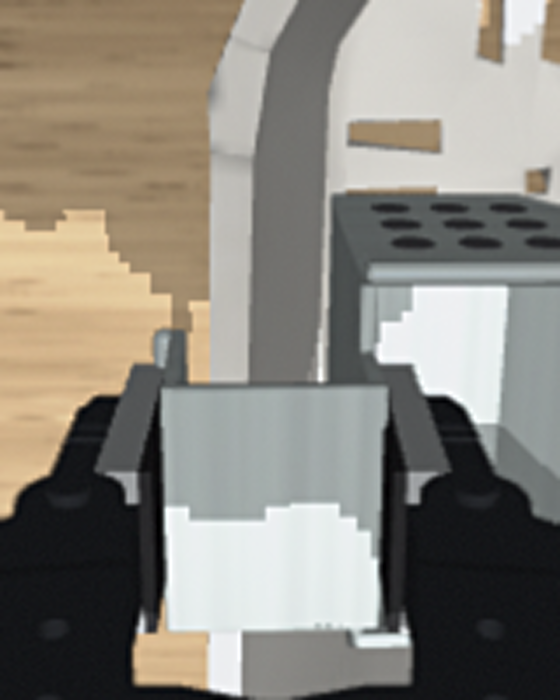

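```bash
python3 -m pendant '[{"x":-0.5,"y":0,"z":-1.5,"roll":0,"fingers":0},{"x":-0.5,"y":0,"z":-1.2,"roll":0,"fingers":34},{"x":-0.5,"y":0,"z":-1.2,"roll":0,"fingers":38},{"x":-0.5,"y":0,"z":-1.2,"roll":0,"fingers":44},{"x":-0.5,"y":0,"z":-1.2,"roll":0,"fingers":52},{"x":-0.5,"y":0,"z":-1.2,"roll":0,"fingers":57},{"x":-0.5,"y":0,"z":-1.2,"roll":0,"fingers":57},{"x":-0.5,"y":0,"z":-1.2,"roll":0,"fingers":57}]'
python3 - <<'E'
from h import *
save('wrist','w20');crop('w20',180,120,340,320,3.5,'w20c')
E
```

```text
time: 18.45
tool_pos: [0.4497, 0.1697, 0.0454]
tool_rot: [3.142, 0.0, 0.0]
ft_force: [0.7, -0.4, -0.5]
width: 0.0486
```

View pics/w20c.png

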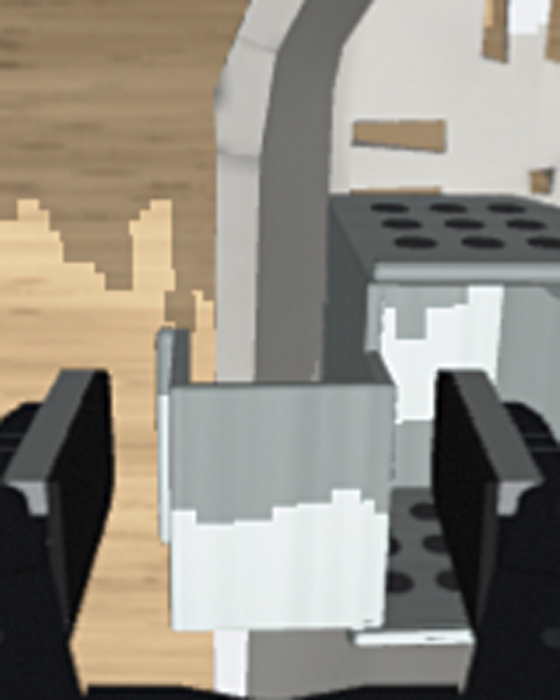

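```bash
python3 -m pendant '[{"x":0,"y":0,"z":-5,"roll":0,"fingers":57},{"x":0,"y":0,"z":-15,"roll":0,"fingers":57},{"x":0,"y":0,"z":-35,"roll":0,"fingers":57},{"x":0,"y":0,"z":-65,"roll":0,"fingers":57},{"x":0,"y":0,"z":-95,"roll":0,"fingers":57},{"x":-10,"y":15,"z":-120,"roll":0,"fingers":57},{"x":-10,"y":40,"z":-130,"roll":0,"fingers":57},{"x":-10,"y":40,"z":-130,"roll":0,"fingers":57},{"x":-10,"y":40,"z":-130,"roll":0,"fingers":57},{"x":-10,"y":40,"z":-130,"roll":0,"fingers":57}]'
python3 - <<'E'
from h import *
s=r.read_state();print(s['tool_pos'].tolist(),s['tool_rot'].tolist())
save('wrist','w21');save('scene','s21');crop('s21',155,140,275,250,6,'s21c');crop('w21',215,75,345,175,6,'w21c')
E
```

```text
time: 19.33
tool_pos: [0.4397, 0.1299, 0.1757]
tool_rot: [-3.141, -0.0, -0.0]
ft_force: [-0.5, -0.7, -0.3]
width: 0.0489
[0.4397292541220126, 0.1299054682434994, 0.17565322317948048] [-3.1414260969986345, -0.00012528688911772612, -0.00035345026669508783]
```

View pics/w21.png

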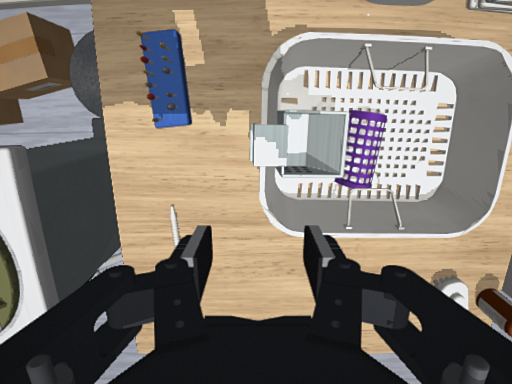

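View pics/w21c.png

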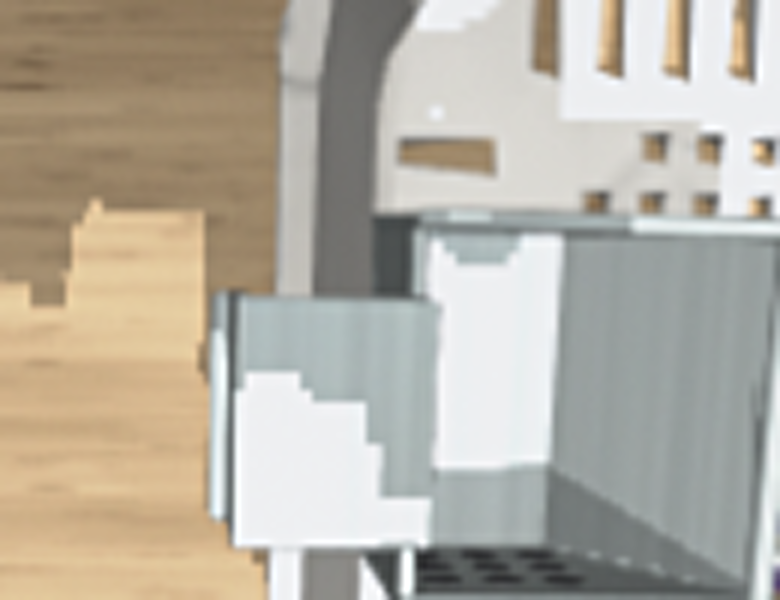

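View pics/s21c.png

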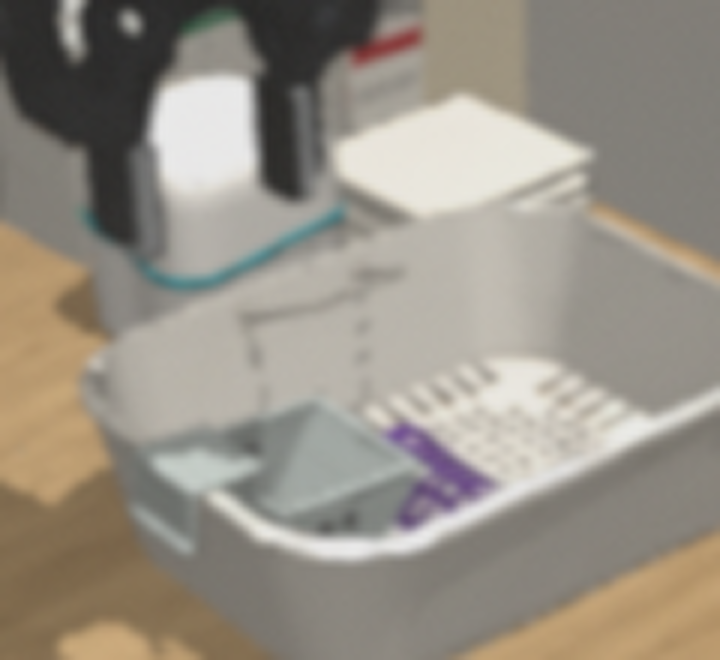

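Run:
```python
from h import *
crop('w21',245,100,355,190,7,'w21d')
```

```text
(no output)
```

View pics/w21d.png

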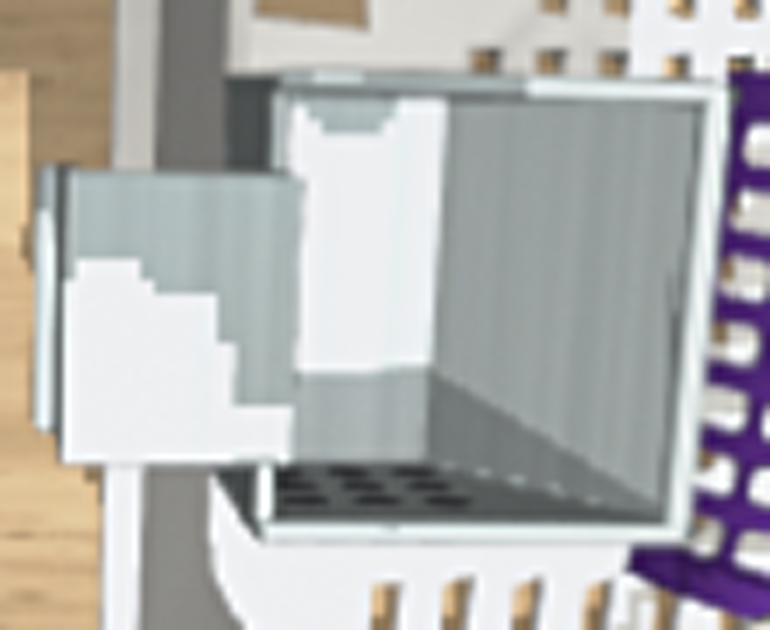

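Run:
```python
from fit import *
C=cal('wrist',([0.43973,0.12991,0.17565],[-3.14143,-.0001,-.00035]))
P=[((-43.5,18,35.5),(66,170)),((-14.5,18,35.5),(302,174)),((-43.5,-18,35.5),(61,463)),((-14.5,-18,35.5),(293,463)),((43.5,30,23),(732,80)),((43.5,-30,23),(690,543)),((-17,-30,23),(262,540)),((-17,30,23),(274,76))]
c=np.array([a for a,b in P]);uv=(np.array([b for a,b in P])+.5)/7+[245,100]-.5
def f(p): return (proj(C,world(p,c))-uv).ravel()
s=least_squares(f,[.5,.17,0.015,0,0.1])
p=s.x
print(p,np.degrees(p[3:]));print(np.round(s.fun.reshape(-1,2),2))
for n,q in dict(hook=(-29,0,33),bridgeout=(-41,0,33),frontfoot=(17,0,-23),backfoot=(-17,0,-23),lipend=(-41,0,15.5)).items(): print(n,np.round(world(p,q)*1000,1))
for u,v in((115,40),(102,560)):print('rim',atz(C,((u+.5)/7+244.5,(v+.5)/7+99.5),.069))
```

```text
[ 0.49318434  0.16826381  0.00883793 -0.01607727  0.06434388] [-0.92115946  3.68663292]
[[ 0.09  0.26]
 [ 0.27  0.17]
 [ 0.28  0.24]
 [-0.16  0.36]
 [ 0.43  0.6 ]
 [ 0.46 -0.85]
 [-1.07 -0.54]
 [-0.33 -0.33]]
hook [450.9 168.9  67.7]
bridgeout [438.9 169.1  68.5]
frontfoot [493.2 168.3   8.8]
backfoot [459.3 168.8  11. ]
lipend [437.8 169.2  51. ]
rim [0.44270439 0.20263404 0.069     ]
rim [0.4412174 0.138376  0.069    ]
```

```bash
python3 -m pendant '[{"x":-30,"y":35,"z":-20,"roll":0,"fingers":57},{"x":-60,"y":70,"z":-40,"roll":0,"fingers":57},{"x":-80,"y":105,"z":-60,"roll":0,"fingers":57},{"x":-80,"y":130,"z":-60,"roll":0,"fingers":57},{"x":-80,"y":130,"z":-60,"roll":0,"fingers":57},{"x":-80,"y":130,"z":-60,"roll":0,"fingers":57},{"x":-80,"y":130,"z":-60,"roll":0,"fingers":57},{"x":-80,"y":130,"z":-60,"roll":0,"fingers":57},{"x":-80,"y":130,"z":-60,"roll":0,"fingers":57},{"x":-80,"y":130,"z":-60,"roll":0,"fingers":57}]'
python3 - <<'E'
from h import *
save('scene','s22');save('top','t22');crop('s22',155,140,275,250,6,'s22c');crop('t22',200,155,290,265,5,'t22b')
a=cv2.imread('pics/top0.png').astype(int);b=cv2.imread('pics/t22.png').astype(int)
d=np.abs(a-b).max(2);cv2.imwrite('pics/dt.png',np.clip(d*3,0,255).astype(np.uint8))
e=np.abs(cv2.imread('pics/scene0.png').astype(int)-cv2.imread('pics/s22.png').astype(int)).max(2);cv2.imwrite('pics/ds.png',np.clip(e*3,0,255).astype(np.uint8))
q=np.abs(cv2.imread('pics/s21c.png').astype(int)-cv2.imread('pics/s22c.png').astype(int)).max(2);print('cup change',q[400:560,120:430].mean(),q[400:560,120:430].max())
E
```

```text
time: 20.27
tool_pos: [0.3599, 0.0006, 0.235]
tool_rot: [-3.141, 0.001, 0.002]
ft_force: [0.1, -0.4, -0.7]
width: 0.0483
cup change 9.059475806451612 74
```

View pics/dt.png

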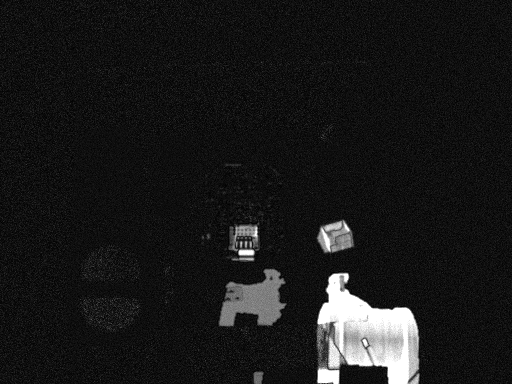

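View pics/ds.png

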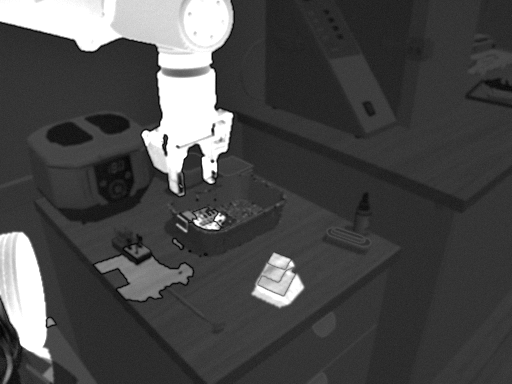

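View pics/s22.png

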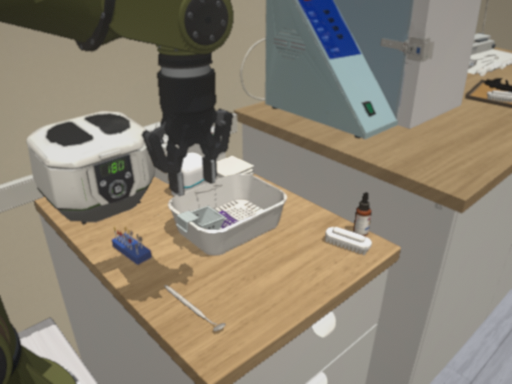

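View pics/t22b.png

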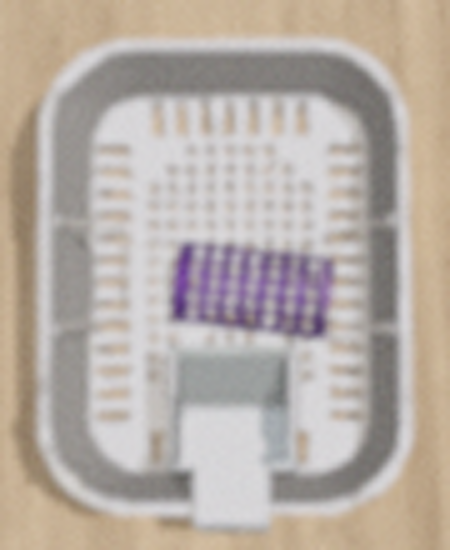

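View pics/s22c.png

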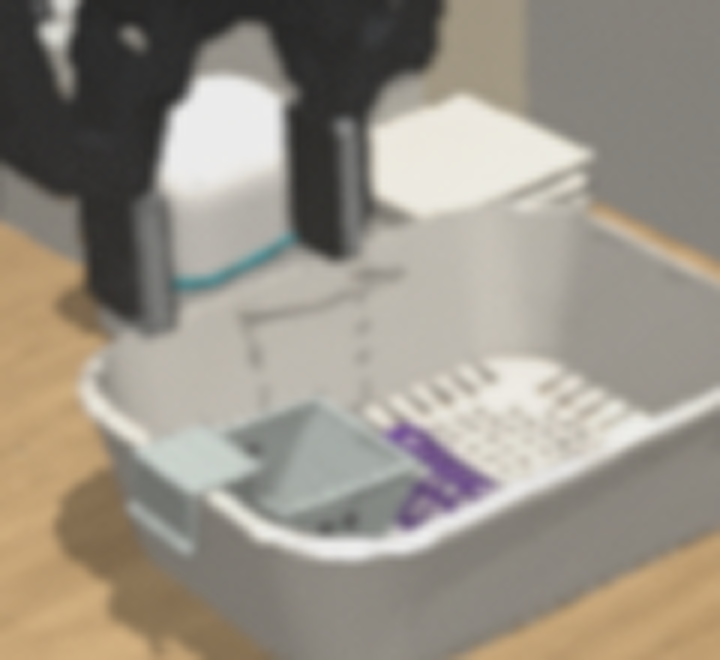

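Run:
```python
import cv2,numpy as np
a=cv2.imread('pics/top0.png',0).astype(np.float32);b=cv2.imread('pics/t22.png',0).astype(np.float32)
for n,(x0,y0,x1,y1) in dict(basket=(202,157,288,215),violet=(232,202,270,222),ref=(70,70,150,140),brush=(305,140,355,172),box=(148,178,195,225)).items():
    print(n,cv2.phaseCorrelate(a[y0:y1,x0:x1].copy(),b[y0:y1,x0:x1].copy()))
```

```text
basket ((-0.0036911562056971547, 0.09794859014570534), 0.9534860187106662)
violet ((0.033985024318312185, -0.09501421498347185), 0.9146341279149055)
ref ((-0.017208956391463914, 0.08220892713983119), 1.0136753959788216)
brush ((0.14786421839577457, 0.05990284901490206), 0.975174127817154)
box ((-0.009914353029895295, 0.04045624921652191), 1.025264285504818)
```

Nothing has shifted by more than about 0.15 px, and the cup is in the same place as in the previous view, so I am handing the job in.

```bash
python3 -c "
from bench import r
print(r.close_job())"
```

```text
the job is handed in; nothing more can be done
None
```

The cup now hangs inside the basket by its hook, near the middle of the near end, and I handed the job in at about 20.4 s of the 46 s allowed. I tipped it upright with the hook between the open fingers and let go. The pictures showed it standing free on the bare worktop. I then pinched it by the hook and hung it over the rim.

- **First hang redone:** the cup leaned about 6.5°, and the fit put its front foot at about 7.4 mm, level with the basket's floor at 7.5 mm. I re-gripped it, hung it about 3 mm further out and let go again.
- **Floor clearance (least certain):** the second fit gives a lean of about 3.7° and the front foot at 8.8 mm. That fit puts the hook about 1 mm below the rim, so the foot is probably nearer 10 mm, leaving roughly 1 to 3 mm. The same kind of fit read the upright cup as tilted by 2°, so the gap is only known to within a millimetre or two. I never saw it directly.
- **How it holds:** the lip is not against the rim, so friction helps hold the cup in place. It looked the same in two pictures about 1 s apart.
- **Other things:** comparing the top view before and after, the basket, violet shield, nail brush and denture box moved less than 0.15 px (under 0.5 mm). I checked the dropper bottle and pad stack only by eye in the difference image, and they showed no real change.
- **Forces:** the largest wrist force I read was about 18 N, when setting the hook on the rim. The gripper was clear of everything at the end.

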